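# Load the deburring tub and restart it

### The job

Put every T-slot nut on the bench into the deburring tub for its next run: first switch the running tub off at its rocker, then swing the latch fully aside, open the lid until it stands up, and lay all the nuts in the tub. Then close the lid fully, swing the latch back fully across it, and only then switch the tub on again. Leave the round spacers where they lie.

Things in the scene. Friction and masses are not known exactly. Their poses are not given: they have to be found in the camera images.
- switch (a point): Middle of the top of the rocker when level, 57 mm above the bench, on the fixed grey switch box (110 x 90 x 42 mm, x, y, z) that stands left or right of the tub. x points along the rocker to its line-marked end (lying away from the robot); the circle-marked end is at -x; z up. The black rocker plate is 64 mm long (x) and 36 mm wide (y), and tilts about y, its pivot 9 mm below this point.
- rocker (a joint): Tilt of the rocker about its pivot, rad: +0.28 = on (line-marked +x end down), -0.28 = off (circle-marked -x end down). Over-centre: it snaps from the middle to the nearer end stop and stays. To flip it press down on the raised end, some 22 mm from the middle: that spot stands about 6 mm above switch and goes to 6 mm below; about 2.5 N is needed. It starts on.
- tub_floor (a point): Middle of the inner floor of the fixed deburring tub, 51 mm above the bench: dark steel open box, outside 180 x 240 mm (x, y), inside 168 x 228 mm, rim 105 mm above the bench (54 mm deep). x points away from the robot towards the lid's hinge, y to the left, z up.
- lid_bar (a point): Middle of the round black bar handle of the lid, 12 mm thick and 110 mm long, along the lid's y. It stands 40 mm in front of the lid's near edge, in the lid's plane (34 mm of free gap, held by an arm at each end), 220 mm from the hinge line. With the lid shut it is 109.5 mm above the bench with free space under it.
- lid_hinge (a point): Fixed point on the tub at the far rim, mid-width, 105.5 mm above the bench; the lid turns about the y axis through it. The bar's middle, lid shut, lies 220 mm from it along -x and 4 mm above it. Axes as the tub's.
- lid (a joint): Opening of the aluminium lid (180 x 240 x 8 mm, 0.3 kg), rad: 0 shut, 1.57 upright, 1.7 stop. The bar rises and goes over away from the robot as it opens. Friction in the hinge keeps it wherever it is left; about 4 N at the bar moves it. While the latch lies across it the lid cannot open.
- latch_knob (a point): Middle of the upright black round knob (16 mm thick, 38 mm tall) on the end of the latch arm, 142 mm above the bench. The steel arm (18 mm wide, 8 mm thick) lies directly under the knob, over the left edge of the lid when shut.
- latch_pivot (a point): Fixed point on the latch's vertical turning axis, on a post at the left (+y) side of the tub, at the knob's height. The knob moves round it on a radius of 58 mm. Axes as the tub's.
- latch (a joint): Swing of the latch arm, rad: 0 = straight across the lid, knob on the -y side of the pivot; 1.57 = swung fully aside, knob on the -x side of the pivot (clockwise from above). Friction holds it where it is left; about 1.5 N at the knob moves it.
- nut1_mid (a point): A T-slot nut of bare steel: foot 36 x 32 x 12 mm (x, y, z) with a neck 36 x 18 x 14 mm on top, both flush at the two flat ends 36 mm apart along x; 26 mm high, about 100 g. The point is at its centre half-way up, 13 mm above the bench when it stands on its foot; z up through the neck. It may be absent. Other round steel spacers lie among the nuts and are not wanted.
- nut2_mid (a point): A T-slot nut of bare steel: foot 36 x 32 x 12 mm (x, y, z) with a neck 36 x 18 x 14 mm on top, both flush at the two flat ends 36 mm apart along x; 26 mm high, about 100 g. The point is at its centre half-way up, 13 mm above the bench when it stands on its foot; z up through the neck. It may be absent. Other round steel spacers lie among the nuts and are not wanted.
- nut3_mid (a point): A T-slot nut of bare steel: foot 36 x 32 x 12 mm (x, y, z) with a neck 36 x 18 x 14 mm on top, both flush at the two flat ends 36 mm apart along x; 26 mm high, about 100 g. The point is at its centre half-way up, 13 mm above the bench when it stands on its foot; z up through the neck. It may be absent. Other round steel spacers lie among the nuts and are not wanted.
- nut4_mid (a point): A T-slot nut of bare steel: foot 36 x 32 x 12 mm (x, y, z) with a neck 36 x 18 x 14 mm on top, both flush at the two flat ends 36 mm apart along x; 26 mm high, about 100 g. The point is at its centre half-way up, 13 mm above the bench when it stands on its foot; z up through the neck. It may be absent. Other round steel spacers lie among the nuts and are not wanted.
- vise_top (a point): Middle of the top of a small fixed blue drill vise, 130 x 90 x 54 mm (x, y, z), on the other side of the tub from the switch box: only in the way. With its screw and handle it reaches 80 mm from this point to -x.
- spacer1_mid (a point): Centre (half-way up) of a round bare steel spacer, 36 mm across, 22 mm high: leave it alone.
- spacer2_mid (a point): Centre (half-way up) of the other round steel spacer, the same size: leave it alone.
Not all that is in view belongs to the job. What is shaped like the part that bears nut2_mid but orange or pink is not meant. What is shaped like the part that bears nut1_mid but turquoise is not meant.

How it is judged:
By the outcome, as a careful person would: the job done as asked, in the order asked, and still so for the second after the job is handed in, with the robot touching nothing.
Of nut1, nut2, nut3, nut4 only 2 to 4 are there at a start; the rules pass over those that are not, and their reading is None.
At some moment in a run one of nut1, nut2, nut3, nut4 may be knocked a few centimetres aside while the robot is not near it.
Once in a run the grip may slacken for a moment while it holds something.
It also fails if it takes over 210 s, if anything falls off the work surface, if the arm or the gripper's body presses on something with over 40 N, if the wrist force passes 120 N, or if a joint passes its speed limit or range.

### The arm

A 6-joint arm with a two-finger parallel gripper is mounted at the origin on the work surface. World frame = base frame: x ahead of the robot, y to its left, z up, the work surface at z = 0. Lengths are in m, angles in rad, forces in N, time in s.
With the tool pointing down it reaches from about 0.35 to 0.85 m from the base axis. Payload 8.1 kg.
Tool frame: the origin (TCP) lies on the mounting face of the last link; the fingertips stand 186 mm ahead of it and the grasp point (between the pads) lies 167 mm ahead of it; z points along the fingers, y is the line along which they close (so a half turn about z gives the same grasp; the last joint's range is limited). The gripper opens to 93 mm and grips with 3 to 60 N. Pads are 15 mm wide; open, the fingers measure 128 mm over their backs; the gripper's body (75 mm by 188 mm) begins 65 mm behind the grasp point.
Start: joints at [-1.4, 0.13, 1.488, -0, 1.523, -0.085], TCP at [0.152, -0.58, 0.405] pointing down, gripper open.
Joint ranges: [-2.96, 2.96], [-0.89, 2.26], [0.02, 2.5], [-1.34, 4.48], [0, 2.73], [-2.66, 2.66]. Speed limits (rad/s): [2.39, 2.39, 2.79, 3.14, 3.14, 3.14].

### API

Orientations are given as a rotation vector (axis times angle).
In Python, from plant import * gives the robot as it stands. The module is installed in compiled form; this text tells all that it offers.
- The arm moves only by the tool arm_command, never from a script. Its argument "increments" is a list of rows, each a list of 6 numbers: the shift along the tool's x, y, z in units of 0.2 m (1.0 is 0.2 m), then the turn, a rotation vector about the tool's x, y, z in units of pi rad (1.0 is pi rad). A call has exactly 5 rows; each row is the pose to reach, as a shift and turn from the pose commanded when the call began, along the tool's axes at that moment, turning the shorter way round; what a row does not reach only later rows make up. A row lasts 1/8 s, in which the tool goes at most 62.5 mm and 10.7 degrees, less where a joint would pass 70% of its speed; a pose out of reach is approached as far as the arm can. A call with a number of a shift or a turn outside -1 to 1 is refused whole. A call with a gripper value outside its range is refused whole. "fingers" is the closure, from -1 (fully open) to 1 (shut), set as the call begins (left out, the last holds). The fingers move at their own pace and stop on an object; "force" is the grip in N (left out, the last holds). Time passes only in rows, so rows that repeat a pose let the fingers close, or fill a call up. It gives the time, the measured TCP pose, the force, the opening and the grip force at its end, in the units of the state.
- read_state(): the state, without advancing time (a new reading comes with each control period).
- read_camera(name): name is "scene" or "top"; returns a dict with "image" (384x512x3 uint8, red, green, blue), "fx", "fy", "cx", "cy" (pixels), "T" (4x4, takes a point from camera to world coordinates). Camera axes: x right, y down, z forward; pixel columns grow to the right and rows downward; lengths in m; the calibration is good to about 2 mm. A picture is of the moment at which its call begins. There is no depth.
- close_job(): hands the job in; it is judged then, once.
The state is a dict: "t": time; "q": joint angles; "dq": joint speeds; "joint_torque": joint torques, N m; "tool_pos": TCP position; "orientation": TCP orientation; "force": force on the tool from outside, world axes, zero at the start; "wrist_torque": the same for the moment, N m; "opening": finger opening in m; "gripper_force": force on a finger pad.
Only numpy, scipy, OpenCV 4.12 (cv2) and the standard library are available. Lean on these libraries where they do the work, as an engineer would, in place of code of your own. Each camera call takes 0.05 s, during which the arm holds its last target. There are 200 camera calls.

## Working session

There is one attempt and no reset: what is moved stays moved. The work goes in short steps, Python scripts to look and compute and a tool call to move; the robot and the scene stay as the last step left them, time stands still between calls to the robot, and variables do not carry over. Pictures are saved under pics/ and viewed, at most 14 in all, crops included, and the job is handed in when it is done.

Besides the shell and the picture viewer there is one more tool, called after "Request:" as name(argument=value, ...), one argument or row to a line, values as JSON. arm_command: Moves the arm, as the interface text tells. Shifts and turns lie within -1 to 1; 1 stands for 0.2 m of shift or pi rad of turn. Its arguments: {"type":"object","properties":{"increments":{"type":"array","items":{"type":"array","items":{"type":"number","minimum":-1,"maximum":1}}},"fingers":{"type":"number"},"force":{"type":"number"}},"required":["increments"]}

```bash
mkdir -p pics
python3 - <<'E'
from plant import *
import cv2,numpy as np
s=read_state();print({k:np.round(v,3).tolist() for k,v in s.items()})
for n in("top","scene"):
    c=read_camera(n);print(n,c["fx"],c["fy"],c["cx"],c["cy"],np.round(c["T"],4).tolist())
    cv2.imwrite(f"pics/{n}0_raw.png",c["image"][...,::-1])
    cv2.imwrite(f"pics/{n}0.png",cv2.resize(c["image"][...,::-1],(800,600),interpolation=cv2.INTER_CUBIC))
E
```

```text
{'t': 0.0, 'q': [-1.4, 0.131, 1.489, -0.0, 1.523, -0.085], 'dq': [0.002, -0.0, -0.001, 0.002, 0.001, -0.002], 'joint_torque': [-0.002, -55.983, -49.177, 0.077, 0.035, -0.0], 'tool_pos': [0.152, -0.58, 0.404], 'orientation': [-3.114, -0.401, 0.0], 'force': [0.075, 0.369, -0.92], 'wrist_torque': [-0.024, 0.017, -0.006], 'gripper_force': 0.0, 'opening': 0.093}
top 377.1575878984215 377.1575878984215 258.5358886495922 191.60296859971717 [[-0.0122, -0.9943, 0.1062, 0.4424], [-0.9999, 0.013, 0.0071, 0.0205], [-0.0085, -0.1061, -0.9943, 1.1538], [0.0, 0.0, 0.0, 1.0]]
scene 352.68831625742564 352.68831625742564 261.46091652721515 194.55159821629903 [[-0.7111, 0.5344, -0.4569, 1.1342], [0.703, 0.5341, -0.4696, 0.6209], [-0.0069, -0.6551, -0.7555, 1.0601], [0.0, 0.0, 0.0, 1.0]]
```

View pics/top0.png

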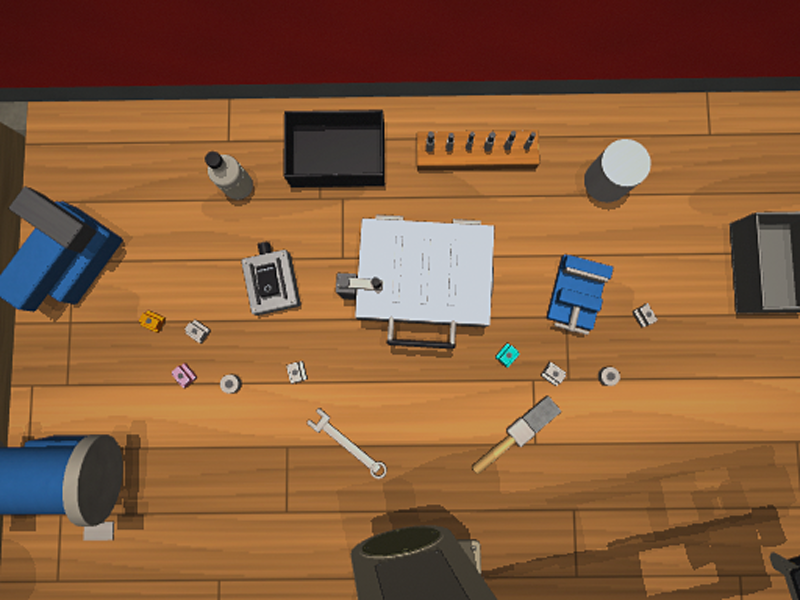

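View pics/scene0.png

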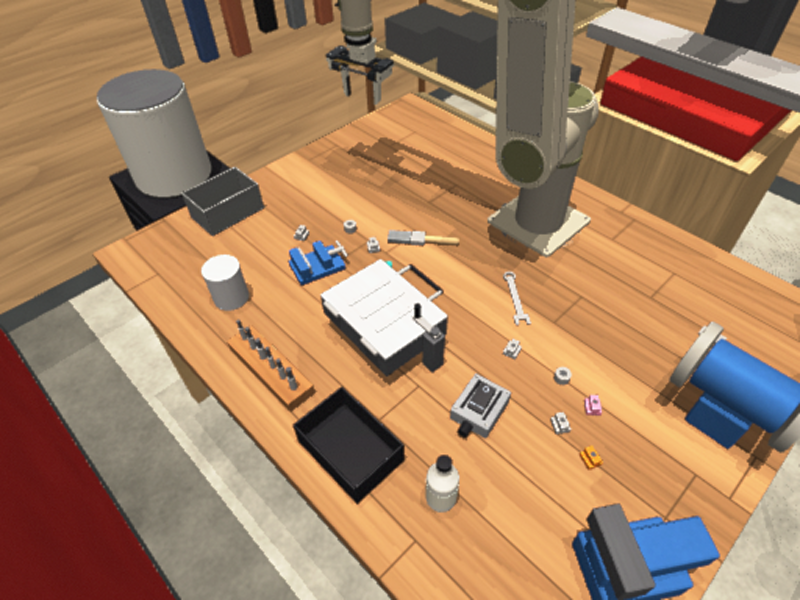

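Run:
```python
import cv2
a=cv2.imread("pics/top0_raw.png")
for n,(x,y,w,h,s) in dict(L=(95,135,180,125,4.4),R=(225,135,200,125,4)).items():
    cv2.imwrite(f"pics/top0{n}.png",cv2.resize(a[y:y+h,x:x+w],None,fx=s,fy=s,interpolation=cv2.INTER_CUBIC))
```

```text
(no output)
```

View pics/top0L.png

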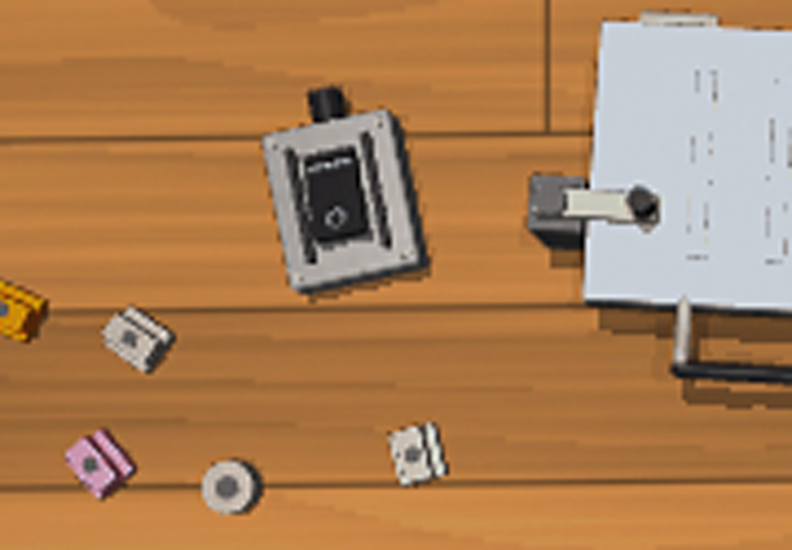

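View pics/top0R.png

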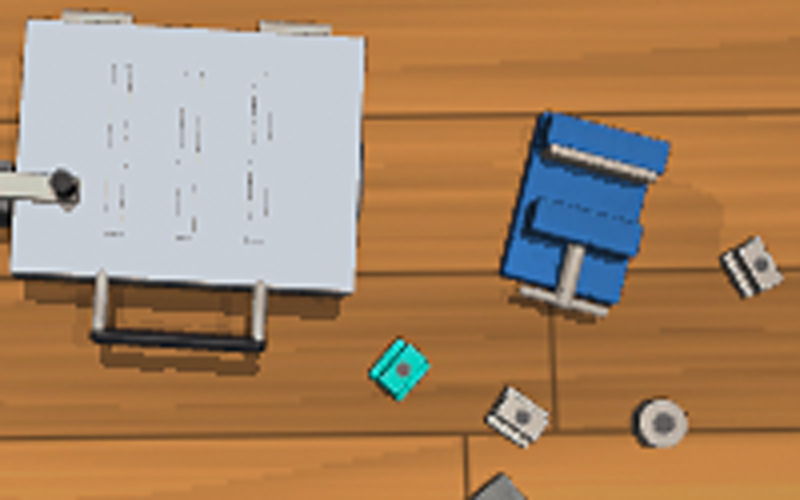

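```bash
cat > h.py <<'E'
import numpy as np,cv2
from scipy.spatial.transform import Rotation as R
TOP=dict(f=377.1576,cx=258.536,cy=191.603,T=np.array([[-0.0122,-0.9943,0.1062,0.4424],[-0.9999,0.013,0.0071,0.0205],[-0.0085,-0.1061,-0.9943,1.1538]]))
SC=dict(f=352.6883,cx=261.461,cy=194.5516,T=np.array([[-0.7111,0.5344,-0.4569,1.1342],[0.703,0.5341,-0.4696,0.6209],[-0.0069,-0.6551,-0.7555,1.0601]]))
def px(c,u,v,z):
    d=c["T"][:,:3]@[(u-c["cx"])/c["f"],(v-c["cy"])/c["f"],1];o=c["T"][:,3];return o+d*(z-o[2])/d[2]
def proj(c,p):
    q=c["T"][:,:3].T@(np.array(p)-c["T"][:,3]);return np.array([c["f"]*q[0]/q[2]+c["cx"],c["f"]*q[1]/q[2]+c["cy"]])
def L(u,v,z):return px(TOP,95+(u+.5)/4.4-.5,135+(v+.5)/4.4-.5,z)
def Rr(u,v,z):return px(TOP,225+(u+.5)/4-.5,135+(v+.5)/4-.5,z)
E
python3 - <<'E'
from h import *
np.set_printoptions(precision=4,suppress=True)
for n,f,h,a,b in [("A",L,(130,339),(135,308),(175,343)),("B",L,(412,455),(390,432),(402,485)),("C",Rr,(521,417),(512,386),(548,415)),("D",Rr,(762,265),(762,237),(782,270))]:
    d=f(*b,.013)-f(*a,.013);print(n,f(*h,.026)[:2],np.degrees(np.arctan2(d[1],d[0])),np.hypot(*d[:2]))
for n,p in dict(sp1=(227,487)).items(): print(n,L(*p,.022)[:2])
print("sp2",Rr(664,423,.022)[:2])
c=[Rr(28,20,.1135),Rr(365,38,.1135),Rr(353,294,.1135),Rr(12,272,.1135)]
c=np.array(c)[:,:2];print("lid",c,c.mean(0),[np.linalg.norm(c[i]-c[i-1]) for i in range(4)])
for i,j in((3,0),(2,1)): d=c[j]-c[i];print("yaw",np.degrees(np.arctan2(d[1],d[0])))
for i,j in((1,0),(2,3)): d=c[j]-c[i];print("yaw",np.degrees(np.arctan2(-d[0],d[1])))
b=[Rr(92,335,.1095)[:2],Rr(265,348,.1095)[:2]];print("bar",b,np.mean(b,0),np.linalg.norm(b[1]-b[0]))
print("knobtop",L(641,199,.161),Rr(64,182,.161),"post",L(548,193,.128))
q=np.array([L(262,140,.042),L(386,111,.042),L(415,262,.042),L(298,290,.042)])[:,:2];print("box",q,q.mean(0))
print("rocker",L(337,196,.057), "line",L(330,162,.052),"circ",L(336,217,.06))
# vise
print("vise",[Rr(*p,.054)[:2] for p in((540,112),(668,145),(618,305),(505,272))])
E
```

```text
A [0.5076 0.4323] -130.9592147236925 0.03742960430833545
B [0.4268 0.2392] -166.69545578426718 0.03704618324745152
C [ 0.4183 -0.255 ] -130.058991127156 0.03405874652376077
D [ 0.5289 -0.4391] -151.5913294284307 0.028693444359896438
sp1 [0.4067 0.3653]
sp2 [ 0.4126 -0.3617]
lid [[ 0.7018  0.1019]
 [ 0.6855 -0.1347]
 [ 0.5057 -0.1214]
 [ 0.524   0.1138]] [ 0.6042 -0.0101] [np.float64(0.17820222346404463), np.float64(0.2372206418748012), np.float64(0.18024577698060376), np.float64(0.23591000993013694)]
yaw -3.827030038389686
yaw -4.247701587880455
yaw -3.93679969167976
yaw -4.4325613979857215
bar [array([0.4799, 0.059 ]), array([ 0.4695, -0.0603])] [ 0.4747 -0.0006] 0.11973922454825306
knobtop [0.5805 0.0757 0.161 ] [0.5797 0.0748 0.161 ] post [0.5897 0.1356 0.128 ]
box [[0.641  0.3399]
 [0.6599 0.2556]
 [0.5562 0.2351]
 [0.5383 0.3138]] [0.5989 0.2861]
rocker [0.5997 0.2847 0.057 ] line [0.6236 0.2909 0.052 ] circ [0.5852 0.2845 0.06  ]
vise [array([ 0.6419, -0.2709]), array([ 0.616 , -0.3638]), array([ 0.4989, -0.3217]), array([ 0.524 , -0.2406])]
```

```bash
cat >> h.py <<'E'
def down(phi):
    a=np.radians(phi);return R.from_matrix([[np.cos(a),np.sin(a),0],[np.sin(a),-np.cos(a),0],[0,0,-1]])
def now():
    from plant import read_state
    s=read_state();return np.array(s["tool_pos"]),R.from_rotvec(s["orientation"])
TL=.186
def tipof(p,r):return p+r.apply([0,0,TL])
def plan(wps,start=None,step=.17,deg=45):
    """wps: (x,y,ztip,phi[,step]) tool-down; prints one row per call (repeat x5 or ramp)"""
    p,r=start or now()
    print("start tip",tipof(p,r).round(4),"phi",np.degrees(np.arctan2(*r.as_matrix()[[1,0],0])).round(1))
    for w in wps:
        T=np.array([w[0],w[1],w[2]+TL]);G=down(w[3])
        n=int(max(1,np.ceil(np.linalg.norm(T-p)/(w[4] if len(w)>4 else step)),np.ceil((r.inv()*G).magnitude()/np.radians(deg))))
        for k in range(n):
            q=p+(T-p)/(n-k);g=r*R.from_rotvec((r.inv()*G).as_rotvec()/(n-k))
            row=np.round(np.r_[r.inv().apply(q-p)/.2,(r.inv()*g).as_rotvec()/np.pi],3)
            p=p+r.apply(row[:3]*.2);r=r*R.from_rotvec(row[3:]*np.pi)
            print(w[:4],"->",(row+0.).tolist())
    return p,r
E
python3 - <<'E'
from h import *
plan([(.35,-.40,.22,30),(.5,-.1,.22,70),(.5736,.2794,.2,102.5),(.5736,.2794,.075,102.5),(.5736,.2794,.052,102.5),(.5736,.2794,.15,102.5)])
print("orange",L(3,309,.026)[:2],"pink",L(90,465,.026)[:2],"turq",Rr(402,370,.026)[:2])
E
```

```text
start tip [ 0.1517 -0.58    0.2178] phi 14.7
(0.35, -0.4, 0.22, 30) -> [0.593, -0.311, -0.005, 0.0, 0.0, -0.043]
(0.35, -0.4, 0.22, 30) -> [0.63, -0.227, -0.005, -0.001, 0.0, -0.042]
(0.5, -0.1, 0.22, 70) -> [0.7, -0.463, 0.0, 0.0, 0.0, -0.111]
(0.5, -0.1, 0.22, 70) -> [0.815, -0.196, -0.001, 0.0, 0.0, -0.111]
(0.5736, 0.2794, 0.2, 102.5) -> [0.636, -0.102, 0.033, 0.0, 0.0, -0.06]
(0.5736, 0.2794, 0.2, 102.5) -> [0.644, 0.019, 0.033, 0.0, 0.0, -0.061]
(0.5736, 0.2794, 0.2, 102.5) -> [0.628, 0.141, 0.032, 0.0, 0.0, -0.06]
(0.5736, 0.2794, 0.075, 102.5) -> [0.001, 0.0, 0.625, 0.0, 0.0, 0.0]
(0.5736, 0.2794, 0.052, 102.5) -> [0.0, 0.0, 0.115, 0.0, 0.0, 0.0]
(0.5736, 0.2794, 0.15, 102.5) -> [0.0, 0.0, -0.49, 0.0, 0.0, 0.0]
orange [0.52925957 0.51992939] pink [0.42272672 0.45728259] turq [ 0.45406093 -0.16811763]
```

Request:
arm_command(
  increments=[
    [0.12,-0.06,0,0,0,-0.009],
    [0.24,-0.12,0,0,0,-0.018],
    [0.36,-0.19,0,0,0,-0.027],
    [0.48,-0.25,0,0,0,-0.035],
    [0.593,-0.311,-0.005,0,0,-0.043],
  ],
  fingers=1,
  force=10,
)

```text
t: 0.72
tool_pos: [0.2514, -0.4895, 0.4051]
orientation: [-3.08, -0.611, 0.0]
force: [-0.4, 0.4, 1.1]
opening: 0.0475
gripper_force: 0.0
```

Request:
arm_command(
  increments=[
    [0.13,-0.05,0,0,0,-0.009],
    [0.25,-0.09,0,0,0,-0.018],
    [0.38,-0.14,0,0,0,-0.027],
    [0.5,-0.18,0,0,0,-0.035],
    [0.63,-0.227,-0.005,0,0,-0.042],
  ],
)

```text
t: 1.35
tool_pos: [0.3505, -0.3996, 0.4061]
orientation: [-3.034, -0.813, 0.001]
force: [-0.3, -1.4, 0.7]
opening: 0.0011
gripper_force: 0.0
```

Request:
arm_command(
  increments=[
    [0.14,-0.09,0,0,0,-0.022],
    [0.28,-0.18,0,0,0,-0.044],
    [0.42,-0.28,0,0,0,-0.066],
    [0.56,-0.37,0,0,0,-0.089],
    [0.7,-0.463,0,0,0,-0.111],
  ],
)

```text
t: 1.98
tool_pos: [0.4254, -0.2491, 0.4063]
orientation: [-2.846, -1.329, 0.0]
force: [1.1, -0.6, -0.7]
opening: 0.0006
gripper_force: 0.0
```

Request:
arm_command(
  increments=[
    [0.16,-0.04,0,0,0,-0.022],
    [0.33,-0.08,0,0,0,-0.044],
    [0.49,-0.12,0,0,0,-0.066],
    [0.65,-0.16,0,0,0,-0.089],
    [0.815,-0.196,0,0,0,-0.111],
  ],
)

```text
t: 2.6
tool_pos: [0.5002, -0.0991, 0.4063]
orientation: [-2.572, -1.803, 0.001]
force: [-0.8, -0.1, -0.3]
opening: 0.0003
gripper_force: 0.0
```

Request:
arm_command(
  increments=[
    [0.13,-0.02,0.01,0,0,-0.012],
    [0.25,-0.04,0.01,0,0,-0.024],
    [0.38,-0.06,0.02,0,0,-0.036],
    [0.51,-0.08,0.03,0,0,-0.048],
    [0.636,-0.102,0.033,0,0,-0.06],
  ],
)

```text
t: 3.22
tool_pos: [0.5244, 0.0272, 0.3995]
orientation: [-2.392, -2.036, 0.001]
force: [1.4, -0.2, -0.7]
opening: 0.0005
gripper_force: 0.0
```

Request:
arm_command(
  increments=[
    [0.13,0,0.01,0,0,-0.012],
    [0.26,0.01,0.01,0,0,-0.024],
    [0.39,0.01,0.02,0,0,-0.036],
    [0.52,0.015,0.03,0,0,-0.048],
    [0.644,0.019,0.033,0,0,-0.061],
  ],
)

```text
t: 3.85
tool_pos: [0.549, 0.1537, 0.3928]
orientation: [-2.186, -2.255, 0.002]
force: [1.0, 0.2, 0.5]
opening: 0.0003
gripper_force: 0.0
```

Request:
arm_command(
  increments=[
    [0.13,0.03,0.01,0,0,-0.012],
    [0.25,0.06,0.01,0,0,-0.024],
    [0.38,0.09,0.02,0,0,-0.036],
    [0.5,0.12,0.03,0,0,-0.048],
    [0.628,0.141,0.032,0,0,-0.06],
  ],
)

```text
t: 4.47
tool_pos: [0.5735, 0.2799, 0.3862]
orientation: [-1.965, -2.451, 0.002]
force: [-0.7, 0.4, -0.0]
opening: 0.0004
gripper_force: 0.0
```

Run:
```python
from h import *
plan([(.5736,.2794,.075,102.5),(.5736,.2794,.052,102.5),(.5736,.2794,.19,102.5)])
```

```text
start tip [0.5733 0.2797 0.2002] phi 102.6
(0.5736, 0.2794, 0.075, 102.5) -> [-0.002, 0.001, 0.626, 0.0, 0.0, 0.0]
(0.5736, 0.2794, 0.052, 102.5) -> [0.0, 0.0, 0.115, 0.0, 0.0, 0.0]
(0.5736, 0.2794, 0.19, 102.5) -> [0.0, -0.001, -0.69, 0.0, 0.0, 0.0]
```

Request:
arm_command(
  increments=[
    [0,0,0.13,0,0,0],
    [0,0,0.25,0,0,0],
    [0,0,0.38,0,0,0],
    [0,0,0.5,0,0,0],
    [-0.002,0.001,0.626,0,0,0],
  ],
)

```text
t: 5.1
tool_pos: [0.5735, 0.2787, 0.2606]
orientation: [-1.966, -2.45, 0.001]
force: [0.4, 0.1, -0.3]
opening: 0.0002
gripper_force: 0.0
```

Request:
arm_command(
  increments=[
    [0,0,0.03,0,0,0],
    [0,0,0.06,0,0,0],
    [0,0,0.09,0,0,0],
    [0,0,0.12,0,0,0],
    [0,0,0.125,0,0,0],
  ],
)

```text
t: 5.72
tool_pos: [0.5742, 0.2789, 0.2376]
orientation: [1.966, 2.449, 0.002]
force: [-1.5, -0.3, 6.3]
opening: 0.0005
gripper_force: 3.1
```

Request:
arm_command(
  increments=[
    [0,0,-0.14,0,0,0],
    [0,0,-0.28,0,0,0],
    [0,0,-0.42,0,0,0],
    [0,0,-0.56,0,0,0],
    [0,0,-0.7,0,0,0],
  ],
  fingers=-1,
)

```text
t: 6.35
tool_pos: [0.5738, 0.2788, 0.378]
orientation: [1.966, 2.45, 0.001]
force: [-0.3, -0.0, -0.8]
opening: 0.046
gripper_force: 0.0
```

```bash
cat >> h.py <<'E'
def path(poses,start=None):
    """poses: list of (pos_tip,phi); groups of 5 rows, each relative to the call's first pose"""
    p,r=start or now();print("start tip",tipof(p,r).round(4))
    for i in range(0,len(poses),5):
        g=poses[i:i+5]; g=g+[g[-1]]*(5-len(g)); rows=[]
        for t,phi in g:
            rows.append(np.round(np.r_[r.inv().apply(np.array(t)+[0,0,TL]-p)/.2,(r.inv()*down(phi)).as_rotvec()/np.pi],3)+0.)
        print([x.tolist() for x in rows]);p,r=p+r.apply(rows[-1][:3]*.2),r*R.from_rotvec(rows[-1][3:]*np.pi)
    return p,r
YAW=-4.1
X=np.array([np.cos(np.radians(YAW)),np.sin(np.radians(YAW)),0]);Y=np.array([-X[1],X[0],0])
KNOB=np.array([.580,.075,.127]);PIV=KNOB+.058*Y
def knob(th,z=.127):
    q=PIV-.058*(np.cos(th)*Y+np.sin(th)*X);q[2]=z;return q
HINGE=np.array([.694,-.0165,.1055])
def lbar(a): return HINGE+np.hypot(.22,.004)*(-np.cos(a+.0182)*X+np.sin(a+.0182)*np.array([0,0,1]))
E
python3 - <<'E'
from plant import *
from h import *
c=read_camera("top");cv2.imwrite("pics/t1.png",c["image"][...,::-1])
a=c["image"][...,::-1]
s=plan([(*KNOB[:2],.2,86),(*KNOB[:2],.127,86)])
s=path([(knob(1.585*k/10),86-90*k/10) for k in range(1,11)],s)
b=read_camera("scene")["image"][...,::-1]
cv2.imwrite("pics/v1.png",np.vstack([cv2.resize(a[150:210,140:240],(800,480),interpolation=3)[:, :400],]) if 0 else np.hstack([cv2.resize(a[150:210,145:195],(400,480),interpolation=3),cv2.resize(b[235:285,285:325],(384,480),interpolation=3)]))
E
```

```text
start tip [0.5758 0.2796 0.1969] phi 102.5
(np.float64(0.58), np.float64(0.075), 0.2, 86) -> [-0.501, -0.097, -0.009, 0.001, 0.0, 0.046]
(np.float64(0.58), np.float64(0.075), 0.2, 86) -> [-0.51, -0.024, -0.008, 0.001, -0.001, 0.046]
(np.float64(0.58), np.float64(0.075), 0.127, 86) -> [0.0, 0.0, 0.365, 0.0, 0.0, 0.0]
start tip [0.58   0.0747 0.1269]
[[0.004, -0.046, 0.0, 0.0, 0.0, 0.05], [0.015, -0.091, 0.0, 0.0, 0.0, 0.1], [0.033, -0.133, 0.0, 0.0, 0.0, 0.15], [0.057, -0.172, 0.0, 0.0, 0.0, 0.2], [0.087, -0.207, -0.001, 0.0, 0.0, 0.25]]
[[0.004, -0.045, 0.0, 0.0, 0.0, 0.05], [0.015, -0.09, 0.0, 0.0, 0.0, 0.1], [0.033, -0.132, 0.0, 0.0, 0.0, 0.15], [0.058, -0.171, 0.0, 0.0, 0.0, 0.2], [0.088, -0.206, 0.0, 0.0, 0.0, 0.25]]
```

View pics/v1.png

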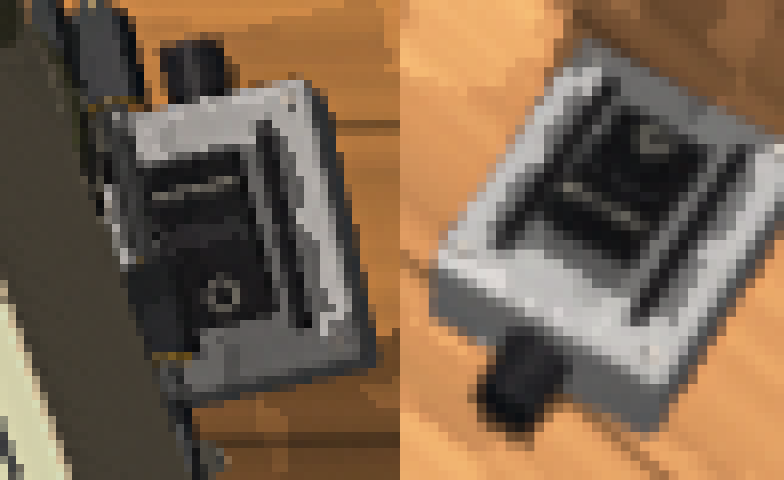

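Request:
arm_command(
  increments=[
    [-0.1,-0.02,0,0,0,0.009],
    [-0.2,-0.04,0,0,0,0.018],
    [-0.3,-0.06,0,0,0,0.027],
    [-0.4,-0.08,0,0,0,0.036],
    [-0.501,-0.097,-0.009,0.001,0,0.046],
  ],
)

```text
t: 7.08
tool_pos: [0.5765, 0.175, 0.3785]
orientation: [-2.14, -2.297, 0.005]
force: [-0.6, 0.3, 0.6]
opening: 0.0926
gripper_force: 0.0
```

Request:
arm_command(
  increments=[
    [-0.1,0,0,0,0,0.009],
    [-0.2,-0.01,0,0,0,0.018],
    [-0.3,-0.015,0,0,0,0.027],
    [-0.41,-0.02,0,0,0,0.036],
    [-0.51,-0.024,-0.008,0.001,-0.001,0.046],
  ],
)

```text
t: 7.7
tool_pos: [0.5792, 0.0732, 0.3803]
orientation: [-2.3, -2.138, 0.012]
force: [-0.0, -0.6, 0.1]
opening: 0.0932
gripper_force: 0.0
```

Request:
arm_command(
  increments=[
    [0,0,0.1,0,0,0],
    [0,0,0.2,0,0,0],
    [0,0,0.3,0,0,0],
    [0,0,0.365,0,0,0],
    [0,0,0.365,0,0,0],
  ],
)

```text
t: 8.32
tool_pos: [0.5782, 0.0748, 0.3054]
orientation: [-2.295, -2.139, 0.015]
force: [-0.2, -0.2, 0.2]
opening: 0.0931
gripper_force: 0.0
```

Request:
arm_command(
  increments=[
    [0,0,0,0,0,0],
    [0,0,0,0,0,0],
    [0,0,0,0,0,0],
    [0,0,0,0,0,0],
    [0,0,0,0,0,0],
  ],
  fingers=1,
  force=10,
)

```text
t: 8.95
tool_pos: [0.5788, 0.0744, 0.3075]
orientation: [-2.298, -2.14, 0.011]
force: [0.1, 0.4, -0.7]
opening: 0.0476
gripper_force: 0.0
```

Request:
arm_command(
  increments=[
    [0,0,0,0,0,0],
    [0,0,0,0,0,0],
    [0,0,0,0,0,0],
    [0,0,0,0,0,0],
    [0,0,0,0,0,0],
  ],
)

```text
t: 9.57
tool_pos: [0.5789, 0.0744, 0.3074]
orientation: [-2.298, -2.14, 0.011]
force: [2.4, -1.0, -0.5]
opening: 0.0177
gripper_force: 10.0
```

Run:
```python
from h import *
path([(knob(0,.129),86)]+[(knob(1.585*k/9,.129),86-90*k/9) for k in range(1,10)])
```

```text
start tip [0.5778 0.0737 0.1214]
[[0.003, 0.005, -0.038, -0.002, 0.001, 0.0], [0.008, -0.046, -0.038, -0.002, 0.001, 0.055], [0.021, -0.095, -0.038, -0.002, 0.002, 0.111], [0.043, -0.141, -0.037, -0.001, 0.002, 0.166], [0.072, -0.183, -0.037, -0.001, 0.002, 0.222]]
[[0.005, -0.051, 0.0, 0.0, 0.0, 0.055], [0.019, -0.1, 0.0, 0.0, 0.0, 0.111], [0.041, -0.146, 0.0, 0.0, 0.0, 0.166], [0.071, -0.187, 0.0, 0.0, 0.0, 0.222], [0.108, -0.223, 0.0, 0.0, 0.0, 0.278]]
```

Request:
arm_command(
  increments=[
    [0.003,0.005,-0.038,-0.002,0.001,0],
    [0.008,-0.046,-0.038,-0.002,0.001,0.055],
    [0.021,-0.095,-0.038,-0.002,0.002,0.111],
    [0.043,-0.141,-0.037,-0.001,0.002,0.166],
    [0.072,-0.183,-0.037,-0.001,0.002,0.222],
  ],
)

```text
t: 10.2
tool_pos: [0.5427, 0.0918, 0.3138]
orientation: [-2.893, -1.218, 0.003]
force: [5.5, 4.2, -14.0]
opening: 0.0156
gripper_force: 10.0
```

Request:
arm_command(
  increments=[
    [0.005,-0.051,0,0,0,0.055],
    [0.019,-0.1,0,0,0,0.111],
    [0.041,-0.146,0,0,0,0.166],
    [0.071,-0.187,0,0,0,0.222],
    [0.108,-0.223,0,0,0,0.278],
  ],
)

```text
t: 10.82
tool_pos: [0.5258, 0.1381, 0.3138]
orientation: [3.139, -0.12, -0.004]
force: [6.2, -16.4, -11.6]
opening: 0.0159
gripper_force: 10.5
```

Request:
arm_command(
  increments=[
    [0,0,0,0,0,0],
    [0,0,0,0,0,0],
    [0,0,0,0,0,0],
    [0,0,0,0,0,0],
    [0,0,0,0,0,0],
  ],
)

```text
t: 11.45
tool_pos: [0.526, 0.1377, 0.3141]
orientation: [-3.14, 0.112, 0.004]
force: [2.9, -3.3, -16.8]
opening: 0.0155
gripper_force: 10.0
```

Run:
```python
from h import *
p,r=now();t=tipof(p,r);print(t,knob(1.585));d=t-PIV;print("ang",np.arctan2(-d@X,-d@Y),np.hypot(d@X,d@Y))
from plant import *
print(read_state()["force"],read_state()["opening"])
```

```text
[0.52552825 0.13772941 0.12813662] [0.52636002 0.13781968 0.127     ]
ang 1.5822597493819806 0.058821205547567965
[  2.85463693  -3.27248823 -16.81455444] 0.015549129615667795
```

Request:
arm_command(
  increments=[
    [0,-0.005,0,0,0,0],
    [0,-0.01,0,0,0,0],
    [0,-0.013,0,0,0,0],
    [0,-0.013,0,0,0,0],
    [0,-0.013,0,0,0,0],
  ],
)

```text
t: 12.08
tool_pos: [0.5261, 0.1386, 0.3141]
orientation: [3.136, -0.113, -0.005]
force: [0.8, -16.0, -13.6]
opening: 0.0159
gripper_force: 10.0
```

Request:
arm_command(
  increments=[
    [0,0,0,0,0,0],
    [0,0,0,0,0,0],
    [0,0,0,0,0,0],
    [0,0,0,0,0,0],
    [0,0,0,0,0,0],
  ],
  fingers=-0.3,
)

```text
t: 12.7
tool_pos: [0.5265, 0.1407, 0.3153]
orientation: [-3.139, 0.111, 0.001]
force: [-0.6, -1.0, 0.1]
opening: 0.0586
gripper_force: 0.0
```

Request:
arm_command(
  increments=[
    [0,0,-0.1,0,0,0],
    [0,0,-0.2,0,0,0],
    [0,0,-0.3,0,0,0],
    [0,0,-0.4,0,0,0],
    [0,0,-0.45,0,0,0],
  ],
  fingers=0.35,
)

```text
t: 13.32
tool_pos: [0.5269, 0.1405, 0.4073]
orientation: [-3.138, 0.111, -0.003]
force: [0.2, -0.2, -0.6]
opening: 0.0303
gripper_force: 0.0
```

Run:
```python
from h import *
b=lbar(0);print(b)
s=plan([(.48,.05,.22,40),(b[0],b[1],.20,86),(b[0],b[1],b[2]-.017,86)])
```

```text
[ 0.47456311 -0.00077057  0.10950444]
start tip [0.5272 0.1407 0.2213] phi -4.1
(0.48, 0.05, 0.22, 40) -> [-0.202, 0.468, 0.006, 0.0, -0.001, -0.245]
(np.float64(0.47456310833297266), np.float64(-0.0007705680226962157), 0.2, 86) -> [-0.092, 0.089, 0.05, 0.0, 0.0, -0.128]
(np.float64(0.47456310833297266), np.float64(-0.0007705680226962157), 0.2, 86) -> [-0.119, 0.045, 0.05, 0.0, 0.0, -0.127]
(np.float64(0.47456310833297266), np.float64(-0.0007705680226962157), np.float64(0.09250444068312962), 86) -> [0.0, 0.001, 0.537, 0.0, 0.0, 0.0]
```

Request:
arm_command(
  increments=[
    [-0.04,0.09,0,0,0,-0.049],
    [-0.08,0.19,0,0,0,-0.098],
    [-0.12,0.28,0,0,0,-0.147],
    [-0.16,0.37,0,0,0,-0.196],
    [-0.202,0.468,0.006,0,-0.001,-0.245],
  ],
)

```text
t: 13.95
tool_pos: [0.4792, 0.0495, 0.4038]
orientation: [-2.948, -1.083, 0.006]
force: [0.8, -0.3, -0.2]
opening: 0.0303
gripper_force: 0.0
```

Request:
arm_command(
  increments=[
    [-0.02,0.02,0.01,0,0,-0.026],
    [-0.04,0.04,0.02,0,0,-0.051],
    [-0.06,0.05,0.03,0,0,-0.077],
    [-0.07,0.07,0.04,0,0,-0.102],
    [-0.092,0.089,0.05,0,0,-0.128],
  ],
)

```text
t: 14.58
tool_pos: [0.4769, 0.0244, 0.3937]
orientation: [-2.673, -1.646, 0.006]
force: [0.1, -0.0, -0.5]
opening: 0.0302
gripper_force: 0.0
```

Request:
arm_command(
  increments=[
    [-0.02,0.01,0.01,0,0,-0.026],
    [-0.05,0.02,0.02,0,0,-0.051],
    [-0.07,0.03,0.03,0,0,-0.077],
    [-0.095,0.036,0.04,0,0,-0.102],
    [-0.119,0.045,0.05,0,0,-0.127],
  ],
)

```text
t: 15.2
tool_pos: [0.474, -0.0009, 0.3837]
orientation: [-2.294, -2.142, 0.005]
force: [-0.5, 0.2, 0.2]
opening: 0.0301
gripper_force: 0.0
```

Run:
```python
from plant import *
from h import *
b=lbar(0)
plan([(b[0],b[1],b[2]-.017,86)])
a=read_camera("top")["image"][...,::-1];c=read_camera("scene")["image"][...,::-1]
# bar's predicted pixels
print(proj(TOP,b),proj(SC,b))
cv2.imwrite("pics/v2.png",np.hstack([cv2.resize(a[130:240,200:300],(436,480),interpolation=3),cv2.resize(c[150:240,195:300],(364,312),interpolation=3)] if 0 else [cv2.resize(a[130:240,200:280],(349,480),interpolation=3),cv2.resize(c[160:260,205:299],(451,480),interpolation=3)]))
```

```text
start tip [ 0.4732 -0.0009  0.1977] phi 86.1
(np.float64(0.47456310833297266), np.float64(-0.0007705680226962157), np.float64(0.09250444068312962), 86) -> [0.001, 0.005, 0.526, -0.001, 0.0, 0.0]
[269.30915822 220.04294125] [271.83928881 177.92991646]
```

View pics/v2.png

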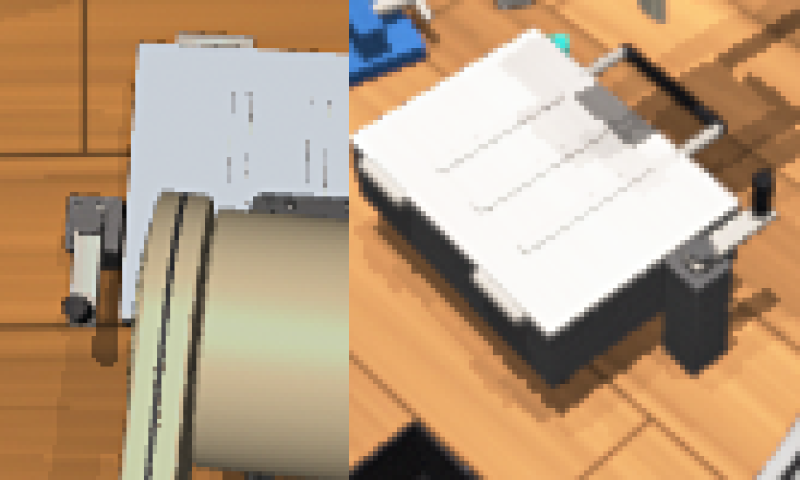

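Request:
arm_command(
  increments=[
    [0,0,0.11,0,0,0],
    [0,0,0.22,0,0,0],
    [0,0.005,0.33,0,0,0],
    [0,0.005,0.44,0,0,0],
    [0.001,0.005,0.526,-0.001,0,0],
  ],
)

```text
t: 15.92
tool_pos: [0.4746, -0.0005, 0.2776]
orientation: [-2.3, -2.138, 0.002]
force: [0.6, 0.6, -0.1]
opening: 0.0304
gripper_force: 0.0
```

Request:
arm_command(
  increments=[
    [0,0,0,0,0,0],
    [0,0,0,0,0,0],
    [0,0,0,0,0,0],
    [0,0,0,0,0,0],
    [0,0,0,0,0,0],
  ],
  fingers=1,
  force=20,
)

```text
t: 16.55
tool_pos: [0.4747, -0.0006, 0.2794]
orientation: [-2.299, -2.141, 0.001]
force: [-5.8, 1.4, 3.7]
opening: 0.0114
gripper_force: 20.0
```

Run:
```python
from plant import *
from h import *
p,r=now();off=tipof(p,r)-lbar(0);print(off)
print(read_state()["force"],read_state()["q"])
path([(lbar(1.6*k/20)-[0,0,.019],86) for k in range(1,21)])
```

```text
[-5.87714550e-05  1.04262484e-04 -1.60796724e-02]
[-5.83324578  1.36925611  3.72691809] [-1.09169231e-01 -1.13848263e-01  1.96832390e+00 -4.52288319e-04
  1.28806499e+00 -3.78311718e-02]
start tip [ 0.4745 -0.0007  0.0934]
[[-0.001, 0.004, -0.073, 0.0, 0.0, 0.0], [-0.001, 0.017, -0.16, 0.0, 0.0, 0.0], [-0.001, 0.035, -0.246, 0.0, 0.0, 0.0], [-0.001, 0.061, -0.33, 0.0, 0.0, 0.0], [-0.001, 0.094, -0.412, 0.0, 0.0, 0.0]]
[[0.0, 0.039, -0.079, 0.0, 0.0, 0.0], [0.0, 0.084, -0.155, 0.0, 0.0, 0.0], [0.0, 0.134, -0.227, 0.0, 0.0, 0.0], [0.0, 0.191, -0.294, 0.0, 0.0, 0.0], [0.0, 0.253, -0.357, 0.0, 0.0, 0.0]]
[[0.0, 0.066, -0.057, 0.0, 0.0, 0.0], [0.0, 0.137, -0.109, 0.0, 0.0, 0.0], [0.0, 0.212, -0.156, 0.0, 0.0, 0.0], [0.0, 0.29, -0.196, 0.0, 0.0, 0.0], [-0.001, 0.372, -0.23, 0.0, 0.0, 0.0]]
[[0.0, 0.083, -0.027, 0.0, 0.0, 0.0], [0.0, 0.169, -0.047, 0.0, 0.0, 0.0], [0.0, 0.256, -0.061, 0.0, 0.0, 0.0], [0.0, 0.344, -0.067, 0.0, 0.0, 0.0], [0.0, 0.432, -0.066, 0.0, 0.0, 0.0]]
```

Request:
arm_command(
  increments=[
    [0,0.004,-0.073,0,0,0],
    [0,0.017,-0.16,0,0,0],
    [0,0.035,-0.246,0,0,0],
    [0,0.061,-0.33,0,0,0],
    [0,0.094,-0.412,0,0,0],
  ],
)

```text
t: 17.18
tool_pos: [0.4924, -0.0018, 0.3619]
orientation: [-2.296, -2.139, 0.007]
force: [-13.4, 0.3, 0.4]
opening: 0.0111
gripper_force: 20.0
```

Request:
arm_command(
  increments=[
    [0,0.039,-0.079,0,0,0],
    [0,0.084,-0.155,0,0,0],
    [0,0.134,-0.227,0,0,0],
    [0,0.191,-0.294,0,0,0],
    [0,0.253,-0.357,0,0,0],
  ],
)

```text
t: 17.8
tool_pos: [0.5419, -0.0053, 0.4367]
orientation: [-2.295, -2.138, 0.009]
force: [-30.7, 2.1, 26.3]
opening: 0.0114
gripper_force: 20.0
```

Run:
```python
from plant import *
from h import *
p,r=now();print(tipof(p,r)-lbar(.8),read_state()["force"],read_state()["opening"])
c=read_camera("scene")["image"][...,::-1];cv2.imwrite("pics/v3.png",cv2.resize(c[80:260,160:400],(800,600),interpolation=3))
```

```text
[-0.00341168  0.0003545  -0.01540018] [-30.66793232   2.11898231  26.30977655] 0.01137029932393926
```

View pics/v3.png

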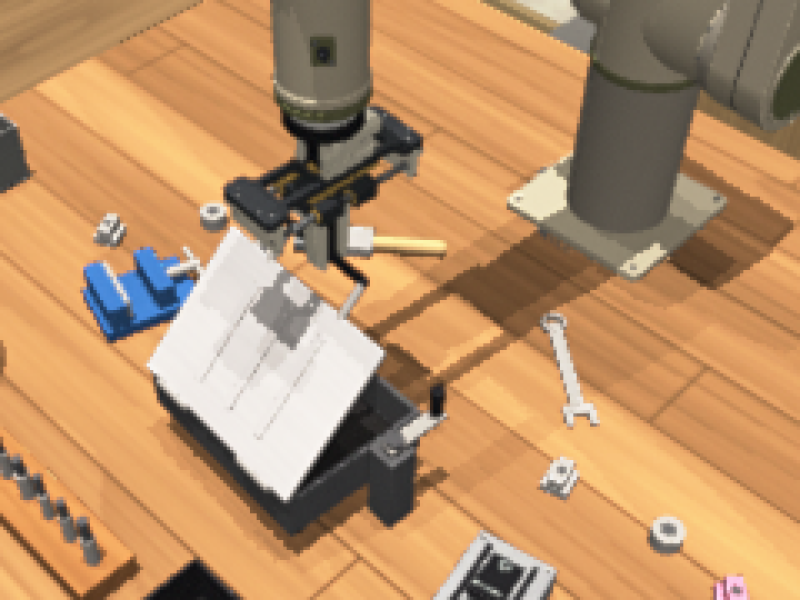

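Run:
```python
from plant import *
from h import *
path([(lbar(.8+.8*k/10)-[0,0,.0155],86) for k in range(1,11)])
```

```text
start tip [ 0.5429 -0.0055  0.253 ]
[[-0.002, 0.07, -0.046, -0.001, 0.0, 0.0], [-0.002, 0.141, -0.098, -0.001, 0.0, 0.0], [-0.002, 0.215, -0.144, -0.001, 0.0, 0.0], [-0.002, 0.294, -0.185, -0.001, 0.0, 0.0], [-0.002, 0.375, -0.219, -0.001, 0.0, 0.0]]
[[0.0, 0.084, -0.027, 0.0, 0.0, 0.0], [0.0, 0.169, -0.047, 0.0, 0.0, 0.0], [0.0, 0.256, -0.06, 0.0, 0.0, 0.0], [0.0, 0.344, -0.066, 0.0, 0.0, 0.0], [0.0, 0.432, -0.066, 0.0, 0.0, 0.0]]
```

Request:
arm_command(
  increments=[
    [0,0.053,-0.064,0,0,0],
    [0,0.124,-0.116,0,0,0],
    [0,0.198,-0.162,0,0,0],
    [0,0.277,-0.203,0,0,0],
    [0,0.358,-0.237,0,0,0],
  ],
  force=8,
)

```text
t: 18.48
tool_pos: [0.6157, -0.0107, 0.4838]
orientation: [2.297, 2.139, 0.002]
force: [-4.3, -1.1, 4.2]
opening: 0.0114
gripper_force: 8.0
```

Request:
arm_command(
  increments=[
    [0,0.084,-0.027,0,0,0],
    [0,0.169,-0.047,0,0,0],
    [0,0.256,-0.06,0,0,0],
    [0,0.344,-0.066,0,0,0],
    [0,0.432,-0.066,0,0,0],
  ],
)

```text
t: 19.1
tool_pos: [0.7021, -0.0169, 0.496]
orientation: [2.297, 2.139, 0.002]
force: [-2.4, -0.7, 1.9]
opening: 0.0112
gripper_force: 8.0
```

Run:
```python
from plant import *
from h import *
p,r=now();print(tipof(p,r)-lbar(1.6),read_state()["force"],read_state()["q"])
c=read_camera("scene")["image"][...,::-1];cv2.imwrite("pics/v4.png",cv2.resize(c[60:240,160:400],(800,600),interpolation=3))
```

```text
[-0.00179938  0.00019598 -0.01525011] [-2.38993011 -0.69660693  1.86621415] [-9.67757679e-02  4.00678600e-01  1.00638586e+00 -7.54688303e-04
  1.73199525e+00 -2.56983350e-02]
```

View pics/v4.png

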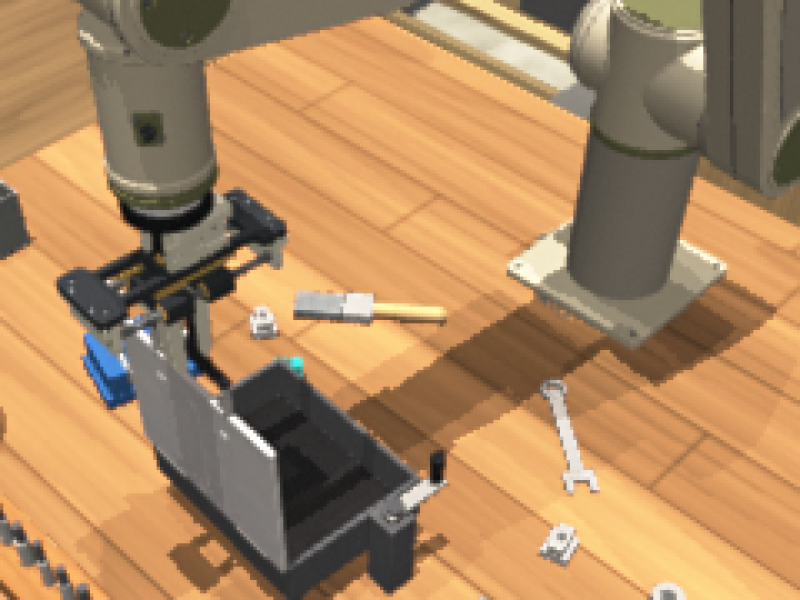

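Request:
arm_command(
  increments=[
    [0,0,0,0,0,0],
    [0,0,0,0,0,0],
    [0,0,0,0,0,0],
    [0,0,0,0,0,0],
    [0,0,0,0,0,0],
  ],
  fingers=0.2,
)

```text
t: 19.77
tool_pos: [0.7016, -0.0167, 0.4929]
orientation: [-2.299, -2.141, 0.001]
force: [-0.4, -0.1, 0.2]
opening: 0.0372
gripper_force: 0.0
```

Request:
arm_command(
  increments=[
    [0,0,-0.06,0,0,0],
    [0,0,-0.12,0,0,0],
    [0,0,-0.18,0,0,0],
    [0,0,-0.22,0,0,0],
    [0,0,-0.22,0,0,0],
  ],
)

```text
t: 20.4
tool_pos: [0.7019, -0.0167, 0.5381]
orientation: [2.298, 2.14, 0.001]
force: [-0.7, -0.3, 0.2]
opening: 0.037
gripper_force: 0.0
```

Request:
arm_command(
  increments=[
    [0,-0.2,-0.04,0,0,0],
    [0,-0.4,-0.04,0,0,0],
    [0,-0.6,-0.04,0,0,0],
    [0,-0.8,-0.04,0,0,0],
    [0,-1,-0.04,0,0,0],
  ],
)

```text
t: 21.02
tool_pos: [0.5009, -0.0024, 0.5444]
orientation: [-2.298, -2.141, 0.002]
force: [0.0, 0.5, 0.4]
opening: 0.037
gripper_force: 0.0
```

```bash
cat >> h.py <<'E'
NUT=dict(A=(.5076,.4323),B=(.4268,.2392),C=(.4183,-.255),D=(.5289,-.4391),s1=(.4067,.3653),s2=(.4126,-.3617))
def blobs(img):
    hsv=cv2.cvtColor(np.ascontiguousarray(img),cv2.COLOR_RGB2HSV);m=((hsv[...,1]<70)&(hsv[...,2]>110)).astype(np.uint8)
    n,l,s,c=cv2.connectedComponentsWithStats(m,connectivity=8)
    for i in range(1,n):
        if 35<s[i,4]<260:
            w=px(TOP,*c[i],.02)[:2]
            if .3<w[0]<.65 and abs(w[1])<.6:
                pts=np.argwhere(l==i)[:,::-1].astype(np.float32)
                (q,sz,a)=cv2.minAreaRect(pts)
                b=[px(TOP,*k,.013)[:2] for k in cv2.boxPoints((q,sz,a))];d=b[1]-b[0]
                print("blob",w.round(4),"px",c[i].round(1),"n",s[i,4],"sz",np.round(sz,1),"edge deg",np.degrees(np.arctan2(d[1],d[0])).round(0)%90)
E
python3 - <<'E'
from plant import *
from h import *
print("initial");blobs(cv2.imread("pics/top0_raw.png")[...,::-1])
a=read_camera("top")["image"];print("now");blobs(a);cv2.imwrite("pics/t2.png",a[...,::-1])
print(tipof(*now()))
E
```

```text
initial
blob [ 0.6094 -0.3264] px [375.5 175. ] n 56 sz [26.2  2. ] edge deg 73.0
blob [ 0.53   -0.4403] px [414.7 200.7] n 65 sz [12.   5.8] edge deg 30.0
blob [ 0.5156 -0.2948] px [366.4 206.1] n 106 sz [21.8 15.5] edge deg 74.0
blob [0.5092 0.432 ] px [125.  211.2] n 105 sz [12.9 10.3] edge deg 55.0
blob [0.4271 0.2377] px [189.1 237.9] n 103 sz [11.6 10.2] edge deg 13.0
blob [ 0.4182 -0.2552] px [354.4 238.9] n 107 sz [12.5 10.3] edge deg 54.0
blob [0.4223 0.4596] px [115.1 240.4] n 58 sz [10.6  6.4] edge deg 45.0
blob [ 0.4125 -0.361 ] px [390.2 240.4] n 92 sz [10.6 10.6] edge deg 43.0
blob [0.4069 0.3657] px [146.3 245.2] n 92 sz [10.6 11.3] edge deg 45.0
now
blob [ 0.6096 -0.3257] px [375.3 175. ] n 57 sz [26.2  2.2] edge deg 74.0
blob [ 0.53   -0.4403] px [414.7 200.7] n 65 sz [12.   5.8] edge deg 30.0
blob [ 0.5156 -0.2948] px [366.4 206.1] n 106 sz [21.8 15.5] edge deg 74.0
blob [0.5094 0.4321] px [125.  211.2] n 106 sz [12.9 10.3] edge deg 55.0
blob [0.427  0.2378] px [189.1 237.9] n 104 sz [11.6 10.2] edge deg 13.0
blob [ 0.4184 -0.2551] px [354.4 238.8] n 108 sz [12.5 10.3] edge deg 54.0
blob [0.4223 0.4597] px [115.  240.4] n 59 sz [10.6  6.4] edge deg 45.0
blob [ 0.4125 -0.361 ] px [390.2 240.4] n 92 sz [10.6 10.6] edge deg 43.0
blob [0.407  0.3657] px [146.3 245.2] n 93 sz [10.6 11.3] edge deg 45.0
[ 0.49731681 -0.00196032  0.35877466]
```

```bash
cat >> h.py <<'E'
def spot(a,b,z):
    q=np.array([.604,-.010,0])+a*X+b*Y;q[2]=z;return q
def nutplan(n,x,y,phi,a,b,via=()):
    s=plan([*via,(x,y,.12,phi),(x,y,.005,phi,.09)]);print("--- grip");s=s[0],s[1]
    print("carry");plan([(x,y,.20,phi),(*spot(a,b,.20),176),(*spot(a,b,.059),176,.09),(*spot(a,b,.20),176)],s)
E
python3 - <<'E'
from h import *
nutplan("B",.4268,.2388,103,-.04,.01)
E
```

```text
start tip [ 0.4973 -0.002   0.3588] phi 86.0
(0.4268, 0.2388, 0.12, 103) -> [0.392, -0.145, 0.398, 0.0, 0.0, -0.032]
(0.4268, 0.2388, 0.12, 103) -> [0.405, -0.105, 0.398, 0.0, 0.0, -0.031]
(0.4268, 0.2388, 0.12, 103) -> [0.413, -0.066, 0.399, -0.001, 0.0, -0.032]
(0.4268, 0.2388, 0.005, 103) -> [0.0, 0.0, 0.287, 0.0, 0.0, 0.0]
(0.4268, 0.2388, 0.005, 103) -> [-0.001, 0.0, 0.288, 0.0, 0.0, 0.0]
--- grip
carry
start tip [0.4268 0.2388 0.0049] phi 103.1
(0.4268, 0.2388, 0.2, 103) -> [0.0, 0.0, -0.488, 0.0, 0.0, 0.0]
(0.4268, 0.2388, 0.2, 103) -> [0.001, 0.0, -0.487, 0.0, 0.0, 0.0]
(np.float64(0.5648173431260891), np.float64(0.002834305602616876), np.float64(0.2), 176) -> [-0.653, 0.203, 0.0, 0.0, 0.0, -0.203]
(np.float64(0.5648173431260891), np.float64(0.002834305602616876), np.float64(0.2), 176) -> [-0.645, -0.225, -0.001, 0.0, 0.0, -0.202]
(np.float64(0.5648173431260891), np.float64(0.002834305602616876), np.float64(0.059), 176) -> [0.0, 0.0, 0.353, 0.0, 0.0, 0.0]
(np.float64(0.5648173431260891), np.float64(0.002834305602616876), np.float64(0.059), 176) -> [0.0, -0.001, 0.352, 0.0, 0.0, 0.0]
(np.float64(0.5648173431260891), np.float64(0.002834305602616876), np.float64(0.2), 176) -> [0.0, 0.001, -0.705, 0.0, 0.0, 0.0]
```

Request:
arm_command(
  increments=[
    [0.08,-0.03,0.08,0,0,-0.006],
    [0.16,-0.06,0.16,0,0,-0.012],
    [0.24,-0.09,0.24,0,0,-0.018],
    [0.32,-0.12,0.32,0,0,-0.025],
    [0.392,-0.145,0.398,0,0,-0.032],
  ],
  fingers=-0.3,
)

```text
t: 21.7
tool_pos: [0.4786, 0.0785, 0.4643]
orientation: [-2.187, -2.255, 0.002]
force: [0.4, -0.4, -0.1]
opening: 0.0606
gripper_force: 0.0
```

Request:
arm_command(
  increments=[
    [0.08,-0.02,0.08,0,0,-0.006],
    [0.16,-0.04,0.16,0,0,-0.012],
    [0.24,-0.06,0.24,0,0,-0.018],
    [0.32,-0.08,0.32,0,0,-0.025],
    [0.405,-0.105,0.398,0,0,-0.031],
  ],
)

```text
t: 22.32
tool_pos: [0.4551, 0.1591, 0.3846]
orientation: [-2.074, -2.359, 0.001]
force: [0.3, 0.4, -0.0]
opening: 0.0606
gripper_force: 0.0
```

Request:
arm_command(
  increments=[
    [0.1,-0.01,0.1,0,0,-0.008],
    [0.2,-0.03,0.2,0,0,-0.016],
    [0.3,-0.05,0.3,0,0,-0.024],
    [0.413,-0.066,0.399,-0.001,0,-0.032],
    [0.413,-0.066,0.399,-0.001,0,-0.032],
  ],
)

```text
t: 22.95
tool_pos: [0.4304, 0.2394, 0.3037]
orientation: [-1.952, -2.462, 0.002]
force: [0.7, -1.3, -0.4]
opening: 0.0605
gripper_force: 0.0
```

Run:
```python
from h import *
plan([(.4268,.2388,.005,103,.13)])
```

```text
start tip [0.4302 0.2392 0.1177] phi 103.2
(0.4268, 0.2388, 0.005, 103) -> [0.002, -0.017, 0.563, 0.0, 0.0, 0.001]
```

Request:
arm_command(
  increments=[
    [0,-0.01,0.13,0,0,0],
    [0,-0.017,0.26,0,0,0],
    [0.002,-0.017,0.39,0,0,0],
    [0.002,-0.017,0.5,0,0,0],
    [0.002,-0.017,0.563,0,0,0.001],
  ],
)

```text
t: 23.58
tool_pos: [0.4288, 0.2376, 0.1928]
orientation: [1.958, 2.454, 0.002]
force: [-1.0, -0.1, 0.0]
opening: 0.0607
gripper_force: 0.0
```

Request:
arm_command(
  increments=[
    [0,0,0,0,0,0],
    [0,0,0,0,0,0],
    [0,0,0,0,0,0],
    [0,0,0,0,0,0],
    [0,0,0,0,0,0],
  ],
  fingers=1,
  force=30,
)

```text
t: 24.2
tool_pos: [0.4292, 0.2381, 0.1944]
orientation: [1.957, 2.454, 0.005]
force: [-1.4, -1.2, 6.8]
opening: 0.0355
gripper_force: 30.0
```

Request:
arm_command(
  increments=[
    [0,0,-0.08,0,0,0],
    [0,0,-0.18,0,0,0],
    [0,0,-0.28,0,0,0],
    [0,0,-0.38,0,0,0],
    [0,0,-0.488,0,0,0],
  ],
)

```text
t: 24.82
tool_pos: [0.4283, 0.2378, 0.2924]
orientation: [1.958, 2.455, 0.003]
force: [0.1, 0.1, 0.1]
opening: 0.0357
gripper_force: 30.0
```

Request:
arm_command(
  increments=[
    [0,0,-0.1,0,0,0],
    [0,0,-0.2,0,0,0],
    [0,0,-0.3,0,0,0],
    [0,0,-0.4,0,0,0],
    [0,0,-0.487,0,0,0],
  ],
)

```text
t: 25.45
tool_pos: [0.4281, 0.2378, 0.3901]
orientation: [1.957, 2.454, 0.004]
force: [1.3, 0.0, -0.8]
opening: 0.0358
gripper_force: 30.0
```

Run:
```python
from h import *
plan([(*spot(-.04,.01,.20),176),(*spot(-.04,.01,.059),176,.09)])
```

```text
start tip [0.4287 0.2379 0.2041] phi 102.9
(np.float64(0.5648173431260891), np.float64(0.002834305602616876), np.float64(0.2), 176) -> [-0.649, 0.202, 0.011, 0.0, 0.0, -0.203]
(np.float64(0.5648173431260891), np.float64(0.002834305602616876), np.float64(0.2), 176) -> [-0.642, -0.223, 0.011, 0.001, 0.001, -0.203]
(np.float64(0.5648173431260891), np.float64(0.002834305602616876), np.float64(0.059), 176) -> [0.0, 0.0, 0.352, 0.0, 0.0, 0.0]
(np.float64(0.5648173431260891), np.float64(0.002834305602616876), np.float64(0.059), 176) -> [0.0, 0.001, 0.353, 0.0, 0.0, 0.0]
```

Request:
arm_command(
  increments=[
    [-0.12,0.04,0,0,0,-0.04],
    [-0.25,0.08,0,0,0,-0.08],
    [-0.38,0.12,0,0,0,-0.12],
    [-0.52,0.16,0,0,0,-0.16],
    [-0.649,0.202,0.011,0,0,-0.203],
  ],
)

```text
t: 26.08
tool_pos: [0.4968, 0.1194, 0.3871]
orientation: [1.083, 2.946, 0.002]
force: [-0.3, -0.1, -0.2]
opening: 0.0356
gripper_force: 30.0
```

Request:
arm_command(
  increments=[
    [-0.13,-0.04,0,0,0,-0.04],
    [-0.26,-0.09,0,0,0,-0.08],
    [-0.39,-0.13,0,0,0,-0.12],
    [-0.52,-0.18,0,0,0,-0.16],
    [-0.642,-0.223,0.011,0.001,0.001,-0.203],
  ],
)

```text
t: 26.7
tool_pos: [0.5653, 0.002, 0.385]
orientation: [-0.105, -3.139, 0.003]
force: [0.7, -0.2, -1.1]
opening: 0.0357
gripper_force: 30.0
```

Request:
arm_command(
  increments=[
    [0,0,0.07,0,0,0],
    [0,0,0.14,0,0,0],
    [0,0,0.21,0,0,0],
    [0,0,0.28,0,0,0],
    [0,0,0.352,0,0,0],
  ],
)

```text
t: 27.32
tool_pos: [0.5646, 0.0032, 0.3127]
orientation: [-0.111, -3.138, 0.002]
force: [-0.6, 0.4, -0.5]
opening: 0.0359
gripper_force: 30.0
```

Request:
arm_command(
  increments=[
    [0,0,0.08,0,0,0],
    [0,0,0.16,0,0,0],
    [0,0,0.24,0,0,0],
    [0,0,0.31,0,0,0],
    [0,0.001,0.338,0,0,0],
  ],
)

```text
t: 27.95
tool_pos: [0.5643, 0.0028, 0.2453]
orientation: [-0.111, -3.136, 0.003]
force: [-19.2, 1.3, 36.9]
opening: 0.0357
gripper_force: 30.0
```

Run:
```python
from h import *
from plant import *
print(tipof(*now()),spot(-.04,.01,.06),read_state()["force"])
```

```text
[0.56366305 0.00252389 0.05928097] [0.56481734 0.00283431 0.06      ] [-19.18759288   1.30000281  36.91325462]
```

Request:
arm_command(
  increments=[
    [0,0,-0.02,0,0,0],
    [0,0,-0.02,0,0,0],
    [0,0,-0.02,0,0,0],
    [0,0,-0.02,0,0,0],
    [0,0,-0.02,0,0,0],
  ],
)

```text
t: 28.58
tool_pos: [0.5647, 0.0029, 0.2502]
orientation: [-0.111, -3.138, 0.002]
force: [0.1, 0.1, -1.0]
opening: 0.0357
gripper_force: 30.0
```

Request:
arm_command(
  increments=[
    [0,0,0,0,0,0],
    [0,0,0,0,0,0],
    [0,0,0,0,0,0],
    [0,0,0,0,0,0],
    [0,0,0,0,0,0],
  ],
  fingers=-0.1,
)

```text
t: 29.2
tool_pos: [0.5648, 0.0029, 0.2502]
orientation: [-0.111, -3.138, 0.002]
force: [0.4, 0.1, 1.3]
opening: 0.0511
gripper_force: 0.0
```

Request:
arm_command(
  increments=[
    [0,0,-0.14,0,0,0],
    [0,0,-0.28,0,0,0],
    [0,0,-0.42,0,0,0],
    [0,0,-0.56,0,0,0],
    [0,0,-0.7,0,0,0],
  ],
)

```text
t: 29.82
tool_pos: [0.5649, 0.0031, 0.3912]
orientation: [-0.111, -3.138, 0.002]
force: [-0.7, -0.3, -0.6]
opening: 0.0509
gripper_force: 0.0
```

Run:
```python
from h import *
from plant import *
b=read_camera("scene")["image"][...,::-1];cv2.imwrite("pics/s3.png",b)
a=read_camera("top")["image"];blobs(a);cv2.imwrite("pics/t3.png",a[...,::-1])
nutplan("C",.4183,-.255,142,-.04,-.06)
```

```text
blob [ 0.6096 -0.3257] px [375.3 175. ] n 57 sz [26.2  2.2] edge deg 74.0
blob [ 0.53   -0.4403] px [414.7 200.7] n 65 sz [12.   5.8] edge deg 30.0
blob [ 0.5156 -0.2948] px [366.4 206.1] n 106 sz [21.8 15.5] edge deg 74.0
blob [0.5094 0.4321] px [125.  211.2] n 106 sz [12.9 10.3] edge deg 55.0
blob [ 0.4184 -0.2551] px [354.4 238.8] n 108 sz [12.5 10.3] edge deg 54.0
blob [0.4223 0.4596] px [115.1 240.4] n 58 sz [10.6  6.4] edge deg 45.0
blob [ 0.4125 -0.361 ] px [390.2 240.4] n 92 sz [10.6 10.6] edge deg 43.0
blob [0.4068 0.3656] px [146.3 245.3] n 94 sz [10.6 11.3] edge deg 45.0
start tip [0.5668 0.0027 0.2082] phi 175.9
(0.4183, -0.255, 0.12, 142) -> [0.323, -0.669, 0.22, 0.0, 0.001, 0.094]
(0.4183, -0.255, 0.12, 142) -> [0.114, -0.735, 0.221, 0.0, 0.001, 0.095]
(0.4183, -0.255, 0.005, 142) -> [0.0, 0.0, 0.288, 0.0, 0.0, 0.0]
(0.4183, -0.255, 0.005, 142) -> [0.0, 0.001, 0.287, 0.0, 0.0, 0.0]
--- grip
carry
start tip [ 0.4181 -0.2549  0.005 ] phi 141.9
(0.4183, -0.255, 0.2, 142) -> [0.0, 0.0, -0.487, 0.0, 0.0, 0.0]
(0.4183, -0.255, 0.2, 142) -> [0.001, -0.001, -0.488, 0.0, 0.0, 0.0]
(np.float64(0.5598125220228011), np.float64(-0.0669865492025492), np.float64(0.2), 176) -> [0.011, 0.588, 0.0, 0.0, 0.0, -0.095]
(np.float64(0.5598125220228011), np.float64(-0.0669865492025492), np.float64(0.2), 176) -> [-0.162, 0.566, -0.001, 0.0, 0.0, -0.094]
(np.float64(0.5598125220228011), np.float64(-0.0669865492025492), np.float64(0.059), 176) -> [0.0, 0.0, 0.353, 0.0, 0.0, 0.0]
(np.float64(0.5598125220228011), np.float64(-0.0669865492025492), np.float64(0.059), 176) -> [-0.001, 0.0, 0.352, 0.0, 0.0, 0.0]
(np.float64(0.5598125220228011), np.float64(-0.0669865492025492), np.float64(0.2), 176) -> [0.001, 0.0, -0.705, 0.0, 0.0, 0.0]
```

Request:
arm_command(
  increments=[
    [0.06,-0.13,0,0,0,0.019],
    [0.13,-0.27,0,0,0,0.038],
    [0.19,-0.4,0.06,0,0,0.057],
    [0.26,-0.54,0.14,0,0,0.076],
    [0.323,-0.669,0.22,0,0.001,0.094],
  ],
  fingers=-0.3,
)

```text
t: 30.55
tool_pos: [0.4901, -0.1266, 0.3449]
orientation: [-0.574, -3.083, 0.002]
force: [0.7, -0.8, -0.8]
opening: 0.0604
gripper_force: 0.0
```

Request:
arm_command(
  increments=[
    [0.02,-0.15,0.04,0,0,0.019],
    [0.05,-0.3,0.09,0,0,0.038],
    [0.07,-0.45,0.13,0,0,0.057],
    [0.09,-0.6,0.18,0,0,0.076],
    [0.114,-0.735,0.221,0,0.001,0.095],
  ],
)

```text
t: 31.18
tool_pos: [0.4159, -0.2556, 0.3012]
orientation: [-1.025, -2.96, 0.002]
force: [0.1, -0.7, -0.5]
opening: 0.0605
gripper_force: 0.0
```

Request:
arm_command(
  increments=[
    [0,0,0.08,0,0,0],
    [0,0,0.16,0,0,0],
    [0,0,0.24,0,0,0],
    [0,0,0.288,0,0,0],
    [0,0,0.288,0,0,0],
  ],
)

```text
t: 31.8
tool_pos: [0.4163, -0.2543, 0.2441]
orientation: [-1.021, -2.962, 0.002]
force: [-1.2, -0.0, -0.6]
opening: 0.0602
gripper_force: 0.0
```

Run:
```python
from h import *
plan([(.4183,-.255,.006,142,.13)])
```

```text
start tip [ 0.4146 -0.254   0.0581] phi 142.0
(0.4183, -0.255, 0.006, 142) -> [-0.012, 0.004, 0.26, -0.001, -0.003, 0.0]
```

Request:
arm_command(
  increments=[
    [-0.006,0.004,0.06,0,-0.002,0],
    [-0.012,0.004,0.12,-0.001,-0.003,0],
    [-0.012,0.004,0.18,-0.001,-0.003,0],
    [-0.012,0.004,0.24,-0.001,-0.003,0],
    [-0.012,0.004,0.26,-0.001,-0.003,0],
  ],
)

```text
t: 32.42
tool_pos: [0.4179, -0.2554, 0.1918]
orientation: [1.025, 2.969, -0.002]
force: [0.6, -0.0, 0.3]
opening: 0.06
gripper_force: 0.0
```

Request:
arm_command(
  increments=[
    [0,0,0,0,0,0],
    [0,0,0,0,0,0],
    [0,0,0,0,0,0],
    [0,0,0,0,0,0],
    [0,0,0,0,0,0],
  ],
  fingers=1,
  force=30,
)

```text
t: 33.05
tool_pos: [0.4186, -0.256, 0.1937]
orientation: [1.024, 2.966, -0.003]
force: [0.0, 0.6, 3.7]
opening: 0.0358
gripper_force: 29.9
```

Request:
arm_command(
  increments=[
    [0,0,-0.08,0,0,0],
    [0,0,-0.18,0,0,0],
    [0,0,-0.28,0,0,0],
    [0,0,-0.38,0,0,0],
    [0,0,-0.488,0,0,0],
  ],
)

```text
t: 33.67
tool_pos: [0.4181, -0.2553, 0.2922]
orientation: [1.024, 2.967, -0.003]
force: [1.3, -1.0, -1.2]
opening: 0.036
gripper_force: 29.9
```

Request:
arm_command(
  increments=[
    [0,0,-0.1,0,0,0],
    [0,0,-0.2,0,0,0],
    [0,0,-0.3,0,0,0],
    [0,0,-0.4,0,0,0],
    [0,0,-0.488,0,0,0],
  ],
)

```text
t: 34.3
tool_pos: [0.4179, -0.2551, 0.39]
orientation: [1.024, 2.966, -0.003]
force: [1.0, 0.4, -0.1]
opening: 0.0358
gripper_force: 29.9
```

Run:
```python
from h import *
plan([(*spot(-.04,-.06,.20),176),(*spot(-.04,-.06,.062),176,.09)])
```

```text
start tip [ 0.4184 -0.2557  0.204 ] phi 141.9
(np.float64(0.5598125220228011), np.float64(-0.0669865492025492), np.float64(0.2), 176) -> [0.011, 0.589, 0.009, 0.0, 0.001, -0.095]
(np.float64(0.5598125220228011), np.float64(-0.0669865492025492), np.float64(0.2), 176) -> [-0.163, 0.566, 0.01, 0.0, 0.0, -0.094]
(np.float64(0.5598125220228011), np.float64(-0.0669865492025492), np.float64(0.062), 176) -> [0.0, 0.001, 0.345, 0.0, 0.0, 0.0]
(np.float64(0.5598125220228011), np.float64(-0.0669865492025492), np.float64(0.062), 176) -> [0.0, 0.0, 0.345, 0.0, 0.0, 0.0]
```

Request:
arm_command(
  increments=[
    [0,0.12,0,0,0,-0.019],
    [0,0.24,0,0,0,-0.038],
    [0.01,0.36,0,0,0,-0.057],
    [0.01,0.48,0,0,0,-0.076],
    [0.011,0.589,0.009,0,0.001,-0.095],
  ],
)

```text
t: 34.92
tool_pos: [0.4893, -0.1604, 0.3872]
orientation: [-0.569, -3.089, 0.002]
force: [0.0, -0.6, -0.9]
opening: 0.0361
gripper_force: 29.9
```

Request:
arm_command(
  increments=[
    [-0.03,0.11,0,0,0,-0.019],
    [-0.06,0.23,0,0,0,-0.038],
    [-0.1,0.34,0,0,0,-0.057],
    [-0.13,0.46,0,0,0,-0.076],
    [-0.163,0.566,0.01,0,0,-0.094],
  ],
)

```text
t: 35.55
tool_pos: [0.5605, -0.0663, 0.3849]
orientation: [-0.107, -3.139, 0.002]
force: [0.3, 1.0, -0.5]
opening: 0.0359
gripper_force: 29.9
```

Request:
arm_command(
  increments=[
    [0,0,0.07,0,0,0],
    [0,0,0.14,0,0,0],
    [0,0,0.21,0,0,0],
    [0,0,0.28,0,0,0],
    [0,0.001,0.345,0,0,0],
  ],
)

```text
t: 36.17
tool_pos: [0.5596, -0.0673, 0.3141]
orientation: [-0.112, -3.138, 0.002]
force: [0.4, -0.0, -1.0]
opening: 0.0358
gripper_force: 29.9
```

Request:
arm_command(
  increments=[
    [0,0,0.07,0,0,0],
    [0,0,0.14,0,0,0],
    [0,0,0.21,0,0,0],
    [0,0,0.28,0,0,0],
    [0,0,0.33,0,0,0],
  ],
)

```text
t: 36.8
tool_pos: [0.5597, -0.067, 0.2481]
orientation: [-0.111, -3.138, 0.002]
force: [-0.4, 0.1, -1.1]
opening: 0.0358
gripper_force: 29.9
```

Request:
arm_command(
  increments=[
    [0,0,0,0,0,0],
    [0,0,0,0,0,0],
    [0,0,0,0,0,0],
    [0,0,0,0,0,0],
    [0,0,0,0,0,0],
  ],
  fingers=-0.1,
)

```text
t: 37.42
tool_pos: [0.56, -0.0671, 0.2496]
orientation: [-0.111, -3.139, 0.002]
force: [-0.3, -0.3, -0.3]
opening: 0.0513
gripper_force: 0.0
```

Request:
arm_command(
  increments=[
    [0,0,-0.14,0,0,0],
    [0,0,-0.28,0,0,0],
    [0,0,-0.42,0,0,0],
    [0,0,-0.56,0,0,0],
    [0,0,-0.7,0,0,0],
  ],
)

```text
t: 38.05
tool_pos: [0.5599, -0.0669, 0.3903]
orientation: [-0.111, -3.139, 0.002]
force: [0.2, -0.2, -0.4]
opening: 0.0516
gripper_force: 0.0
```

Run:
```python
from h import *
from plant import *
b=read_camera("scene")["image"][...,::-1];cv2.imwrite("pics/v5.png",cv2.resize(b[130:250,200:300],(720,600),interpolation=3)) 
a=read_camera("top")["image"];blobs(a);cv2.imwrite("pics/t4.png",a[...,::-1])
plan([(.529,-.4394,.15,120),(.529,-.4394,.06,120,.15)])
```

```text
blob [0.5976 0.1015] px [234.4 180.7] n 135 sz [32.1 60.3] edge deg 86.0
blob [0.5852 0.1443] px [220.3 185. ] n 189 sz [25. 12.] edge deg 89.0
blob [ 0.53   -0.4403] px [414.7 200.7] n 65 sz [12.   5.8] edge deg 30.0
blob [0.5094 0.4321] px [125.  211.2] n 107 sz [12.9 10.3] edge deg 55.0
blob [0.4224 0.4597] px [115.  240.4] n 60 sz [10.6  6.4] edge deg 45.0
blob [ 0.4125 -0.3608] px [390.1 240.4] n 93 sz [10.6 10.6] edge deg 43.0
blob [0.407  0.3657] px [146.3 245.2] n 93 sz [10.6 11.3] edge deg 45.0
start tip [ 0.5619 -0.0676  0.2074] phi 175.9
(0.529, -0.4394, 0.15, 120) -> [0.01, -0.622, 0.097, 0.0, 0.001, 0.104]
(0.529, -0.4394, 0.15, 120) -> [-0.191, -0.593, 0.097, 0.0, 0.0, 0.103]
(0.529, -0.4394, 0.15, 120) -> [-0.37, -0.501, 0.096, 0.0, 0.001, 0.104]
(0.529, -0.4394, 0.06, 120) -> [0.0, 0.0, 0.45, 0.0, 0.0, 0.0]
```

View pics/v5.png

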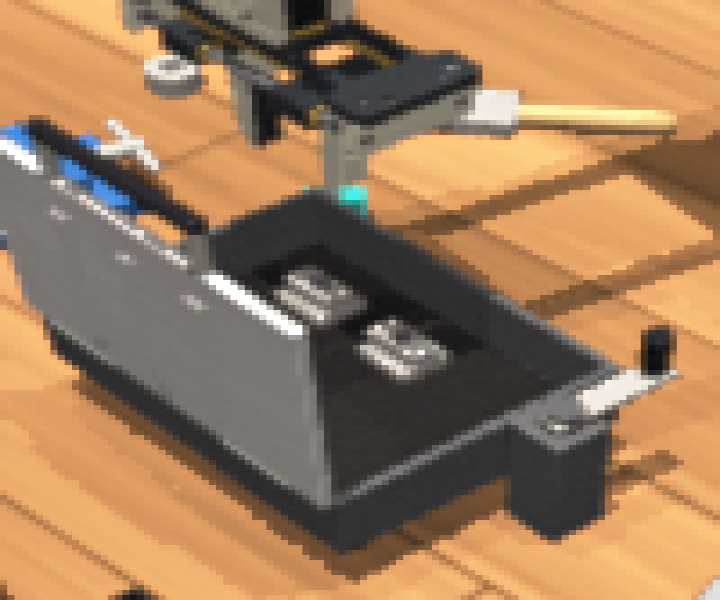

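Request:
arm_command(
  increments=[
    [0,-0.12,0,0,0,0.02],
    [0,-0.25,0,0,0,0.04],
    [0,-0.37,0.03,0,0,0.06],
    [0,-0.5,0.06,0,0,0.08],
    [0.01,-0.622,0.097,0,0.001,0.104],
  ],
  fingers=-0.3,
)

```text
t: 38.78
tool_pos: [0.5488, -0.1917, 0.3686]
orientation: [-0.623, -3.074, 0.001]
force: [0.5, -0.1, -0.4]
opening: 0.0608
gripper_force: 0.0
```

Request:
arm_command(
  increments=[
    [-0.04,-0.12,0.02,0,0,0.02],
    [-0.08,-0.24,0.04,0,0,0.04],
    [-0.11,-0.36,0.06,0,0,0.06],
    [-0.15,-0.47,0.08,0,0,0.08],
    [-0.191,-0.593,0.097,0,0,0.103],
  ],
)

```text
t: 39.4
tool_pos: [0.5382, -0.316, 0.3498]
orientation: [-1.112, -2.934, 0.002]
force: [0.3, 0.4, 0.2]
opening: 0.0608
gripper_force: 0.0
```

Request:
arm_command(
  increments=[
    [-0.07,-0.1,0.02,0,0,0.02],
    [-0.15,-0.2,0.04,0,0,0.04],
    [-0.22,-0.3,0.06,0,0,0.06],
    [-0.3,-0.4,0.08,0,0,0.08],
    [-0.37,-0.501,0.096,0,0.001,0.104],
  ],
)

```text
t: 40.02
tool_pos: [0.5275, -0.4409, 0.3312]
orientation: [-1.575, -2.711, 0.002]
force: [0.5, 0.0, 1.1]
opening: 0.0607
gripper_force: 0.0
```

Request:
arm_command(
  increments=[
    [0,0,0.1,0,0,0],
    [0,0,0.2,0,0,0],
    [0,0,0.3,0,0,0],
    [0,0,0.4,0,0,0],
    [0,0,0.45,0,0,0],
  ],
)

```text
t: 40.65
tool_pos: [0.5269, -0.4381, 0.2393]
orientation: [-1.567, -2.713, 0.001]
force: [0.3, 0.0, 0.2]
opening: 0.0604
gripper_force: 0.0
```

Run:
```python
from h import *
plan([(.529,-.4394,.006,120,.13)])
```

```text
start tip [ 0.5255 -0.4374  0.0533] phi 120.0
(0.529, -0.4394, 0.006, 120) -> [-0.013, 0.007, 0.236, -0.001, -0.002, 0.0]
```

Request:
arm_command(
  increments=[
    [-0.006,0.004,0.05,0,-0.001,0],
    [-0.013,0.007,0.11,-0.001,-0.002,0],
    [-0.013,0.007,0.17,-0.001,-0.002,0],
    [-0.013,0.007,0.236,-0.001,-0.002,0],
    [-0.013,0.007,0.236,-0.001,-0.002,0],
  ],
)

```text
t: 41.28
tool_pos: [0.5288, -0.4399, 0.1924]
orientation: [-1.571, -2.718, 0.001]
force: [-0.7, -0.4, 0.2]
opening: 0.0606
gripper_force: 0.0
```

Request:
arm_command(
  increments=[
    [0,0,0,0,0,0],
    [0,0,0,0,0,0],
    [0,0,0,0,0,0],
    [0,0,0,0,0,0],
    [0,0,0,0,0,0],
  ],
  fingers=1,
  force=30,
)

```text
t: 41.9
tool_pos: [0.5296, -0.4407, 0.1951]
orientation: [1.571, 2.718, -0.003]
force: [-1.0, 0.1, 3.9]
opening: 0.0355
gripper_force: 29.9
```

Request:
arm_command(
  increments=[
    [0,0,-0.08,0,0,0],
    [0,0,-0.18,0,0,0],
    [0,0,-0.28,0,0,0],
    [0,0,-0.38,0,0,0],
    [0,0,-0.488,0,0,0],
  ],
)

```text
t: 42.52
tool_pos: [0.5294, -0.4403, 0.2938]
orientation: [1.571, 2.719, -0.003]
force: [0.3, -0.1, -1.8]
opening: 0.0356
gripper_force: 29.9
```

Request:
arm_command(
  increments=[
    [0,0,-0.1,0,0,0],
    [0,0,-0.2,0,0,0],
    [0,0,-0.3,0,0,0],
    [0,0,-0.4,0,0,0],
    [0,0,-0.488,0,0,0],
  ],
)

```text
t: 43.15
tool_pos: [0.5294, -0.4401, 0.391]
orientation: [1.571, 2.719, -0.003]
force: [-0.2, -0.3, -1.7]
opening: 0.0361
gripper_force: 29.9
```

Run:
```python
from h import *
plan([(*spot(.03,-.06,.20),176),(*spot(.03,-.06,.064),176,.09)])
```

```text
start tip [ 0.5295 -0.4405  0.205 ] phi 120.0
(np.float64(0.6296333768279672), np.float64(-0.07199137030583722), np.float64(0.2), 176) -> [0.448, 0.451, 0.007, 0.0, 0.0, -0.104]
(np.float64(0.6296333768279672), np.float64(-0.07199137030583722), np.float64(0.2), 176) -> [0.28, 0.571, 0.007, 0.0, 0.0, -0.104]
(np.float64(0.6296333768279672), np.float64(-0.07199137030583722), np.float64(0.2), 176) -> [0.081, 0.631, 0.007, -0.001, 0.0, -0.103]
(np.float64(0.6296333768279672), np.float64(-0.07199137030583722), np.float64(0.064), 176) -> [0.001, 0.0, 0.34, 0.0, 0.0, 0.0]
(np.float64(0.6296333768279672), np.float64(-0.07199137030583722), np.float64(0.064), 176) -> [0.0, -0.001, 0.34, 0.0, 0.0, 0.0]
```

Run:
```python
from h import *
plan([(*spot(-.03,-.10,.20),176),(*spot(.03,-.06,.17),176),(*spot(.03,-.06,.066),176,.12)])
```

```text
start tip [ 0.5295 -0.4405  0.205 ] phi 120.0
(np.float64(0.5669270320788031), np.float64(-0.10759915496311381), np.float64(0.2), 176) -> [0.673, 0.496, 0.011, 0.0, 0.0, -0.156]
(np.float64(0.5669270320788031), np.float64(-0.10759915496311381), np.float64(0.2), 176) -> [0.361, 0.755, 0.011, -0.001, 0.0, -0.155]
(np.float64(0.6296333768279672), np.float64(-0.07199137030583722), np.float64(0.17), 176) -> [-0.3, 0.2, 0.15, 0.0, 0.0, 0.0]
(np.float64(0.6296333768279672), np.float64(-0.07199137030583722), np.float64(0.066), 176) -> [0.0, -0.001, 0.52, 0.0, 0.0, 0.0]
```

Request:
arm_command(
  increments=[
    [0.13,0.1,0,0,0,-0.031],
    [0.27,0.2,0,0,0,-0.062],
    [0.4,0.3,0,0,0,-0.093],
    [0.54,0.4,0,0,0,-0.124],
    [0.673,0.496,0.011,0,0,-0.156],
  ],
)

```text
t: 43.78
tool_pos: [0.5482, -0.2728, 0.3878]
orientation: [0.86, 3.021, -0.003]
force: [0.4, 0.1, -0.9]
opening: 0.0359
gripper_force: 29.9
```

Request:
arm_command(
  increments=[
    [0.07,0.15,0,0,0,-0.031],
    [0.14,0.3,0,0,0,-0.062],
    [0.22,0.45,0,0,0,-0.093],
    [0.29,0.6,0,0,0,-0.124],
    [0.361,0.755,0.011,-0.001,0,-0.155],
  ],
)

```text
t: 44.4
tool_pos: [0.5669, -0.1066, 0.3854]
orientation: [0.106, 3.138, 0.002]
force: [0.7, -0.3, -1.4]
opening: 0.0356
gripper_force: 29.9
```

Request:
arm_command(
  increments=[
    [-0.06,0.04,0.03,0,0,0],
    [-0.12,0.08,0.06,0,0,0],
    [-0.18,0.12,0.09,0,0,0],
    [-0.24,0.16,0.12,0,0,0],
    [-0.3,0.2,0.15,0,0,0],
  ],
)

```text
t: 45.02
tool_pos: [0.6304, -0.0719, 0.354]
orientation: [0.113, 3.139, 0.002]
force: [-0.0, -0.3, -1.5]
opening: 0.036
gripper_force: 29.9
```

Request:
arm_command(
  increments=[
    [0,0,0.11,0,0,0],
    [0,0,0.22,0,0,0],
    [0,0,0.33,0,0,0],
    [0,0,0.43,0,0,0],
    [0,0,0.51,0,0,0],
  ],
)

```text
t: 45.65
tool_pos: [0.6297, -0.0718, 0.2513]
orientation: [0.112, 3.139, 0.002]
force: [-0.9, -1.3, -1.8]
opening: 0.0356
gripper_force: 29.9
```

Request:
arm_command(
  increments=[
    [0,0,0,0,0,0],
    [0,0,0,0,0,0],
    [0,0,0,0,0,0],
    [0,0,0,0,0,0],
    [0,0,0,0,0,0],
  ],
  fingers=-0.1,
)

```text
t: 46.28
tool_pos: [0.6298, -0.0719, 0.2532]
orientation: [0.111, 3.138, 0.002]
force: [-0.3, -0.8, -0.9]
opening: 0.0509
gripper_force: 0.0
```

Request:
arm_command(
  increments=[
    [0,0,-0.14,0,0,0],
    [0,0,-0.28,0,0,0],
    [0,0,-0.42,0,0,0],
    [0,0,-0.56,0,0,0],
    [0,0,-0.7,0,0,0],
  ],
)

```text
t: 46.9
tool_pos: [0.6294, -0.072, 0.3937]
orientation: [0.111, 3.139, 0.002]
force: [-0.7, -0.0, -0.0]
opening: 0.0514
gripper_force: 0.0
```

Run:
```python
from h import *
from plant import *
b=read_camera("scene")["image"][...,::-1];cv2.imwrite("pics/s6.png",b) 
a=read_camera("top")["image"];blobs(a);cv2.imwrite("pics/t5.png",a[...,::-1])
plan([(*spot(-.05,.02,.21),176),(.508,.30,.20,141),(.508,.4322,.11,141),(.508,.4322,.06,141)])
```

```text
blob [0.5992 0.1028] px [233.9 180.2] n 132 sz [31.1 60.3] edge deg 86.0
blob [ 0.6097 -0.3247] px [374.9 174.9] n 60 sz [26.2  2.4] edge deg 73.0
blob [0.5853 0.1443] px [220.3 185. ] n 191 sz [25. 12.] edge deg 89.0
blob [ 0.5633 -0.0699] px [291.1 191.2] n 96 sz [10. 12.] edge deg 89.0
blob [0.5094 0.4321] px [125.  211.2] n 106 sz [12.9 10.3] edge deg 55.0
blob [ 0.5193 -0.0859] px [296.8 205.7] n 36 sz [25.1  1.4] edge deg 86.0
blob [0.4223 0.4597] px [115.  240.4] n 59 sz [10.6  6.4] edge deg 45.0
blob [ 0.4125 -0.3608] px [390.1 240.4] n 93 sz [10.6 10.6] edge deg 43.0
blob [0.407  0.3657] px [146.3 245.2] n 93 sz [10.6 11.3] edge deg 45.0
start tip [ 0.6318 -0.0722  0.2113] phi 175.9
(np.float64(0.5555579097401065), np.float64(0.013523687875253175), np.float64(0.21), 176) -> [0.403, 0.401, 0.003, 0.0, 0.002, 0.0]
(0.508, 0.3, 0.2, 141) -> [0.17, 0.706, 0.025, 0.0, 0.0, 0.097]
(0.508, 0.3, 0.2, 141) -> [0.373, 0.622, 0.025, 0.0, 0.0, 0.097]
(0.508, 0.4322, 0.11, 141) -> [0.416, 0.514, 0.45, 0.0, 0.0, 0.0]
(0.508, 0.4322, 0.06, 141) -> [0.001, -0.001, 0.25, 0.0, 0.0, 0.0]
```

Request:
arm_command(
  increments=[
    [0.08,0.08,0,0,0,0],
    [0.16,0.16,0,0,0,0],
    [0.24,0.24,0,0,0,0],
    [0.32,0.32,0,0,0,0],
    [0.403,0.401,0.003,0,0.002,0],
  ],
  fingers=-0.3,
)

```text
t: 47.62
tool_pos: [0.554, 0.0143, 0.3908]
orientation: [-0.111, -3.133, -0.002]
force: [-0.1, -0.6, 1.0]
opening: 0.0603
gripper_force: 0.0
```

Request:
arm_command(
  increments=[
    [0.03,0.14,0,0,0,0.019],
    [0.07,0.28,0,0,0,0.038],
    [0.1,0.42,0,0,0,0.057],
    [0.14,0.56,0.01,0,0,0.076],
    [0.17,0.706,0.025,0,0,0.097],
  ],
)

```text
t: 48.25
tool_pos: [0.5304, 0.1578, 0.3863]
orientation: [-0.589, -3.079, -0.0]
force: [0.4, -0.3, -0.2]
opening: 0.0609
gripper_force: 0.0
```

Request:
arm_command(
  increments=[
    [0.07,0.12,0,0,0,0.019],
    [0.15,0.25,0,0,0,0.038],
    [0.22,0.37,0,0,0,0.057],
    [0.3,0.5,0.01,0,0,0.076],
    [0.373,0.622,0.025,0,0,0.097],
  ],
)

```text
t: 48.88
tool_pos: [0.5066, 0.301, 0.3815]
orientation: [-1.049, -2.955, 0.002]
force: [-0.0, -0.2, -0.1]
opening: 0.0608
gripper_force: 0.0
```

Request:
arm_command(
  increments=[
    [0.1,0.13,0.05,0,0,0],
    [0.21,0.26,0.15,0,0,0],
    [0.32,0.4,0.3,0,0,0],
    [0.416,0.514,0.48,0,0,0],
    [0.416,0.514,0.65,0,0,0],
  ],
)

```text
t: 49.5
tool_pos: [0.5053, 0.4343, 0.2503]
orientation: [-1.043, -2.957, 0.001]
force: [-0.1, 0.2, 0.2]
opening: 0.0603
gripper_force: 0.0
```

Run:
```python
from h import *
plan([(.508,.4322,.006,141,.13)])
```

```text
start tip [0.5041 0.4345 0.0643] phi 141.1
(0.508, 0.4322, 0.006, 141) -> [-0.019, 0.001, 0.292, -0.001, -0.002, 0.001]
```

Request:
arm_command(
  increments=[
    [-0.01,0,0.07,0,-0.001,0],
    [-0.019,0.001,0.14,-0.001,-0.002,0],
    [-0.019,0.001,0.21,-0.001,-0.002,0],
    [-0.019,0.001,0.285,-0.001,-0.002,0.001],
    [-0.019,0.001,0.292,-0.001,-0.002,0.001],
  ],
)

```text
t: 50.12
tool_pos: [0.5088, 0.4299, 0.1932]
orientation: [1.053, 2.959, -0.002]
force: [-0.5, -0.5, 0.6]
opening: 0.0608
gripper_force: 0.0
```

Request:
arm_command(
  increments=[
    [0,0,0,0,0,0],
    [0,0,0,0,0,0],
    [0,0,0,0,0,0],
    [0,0,0,0,0,0],
    [0,0,0,0,0,0],
  ],
  fingers=1,
  force=30,
)

```text
t: 50.75
tool_pos: [0.5094, 0.4306, 0.1954]
orientation: [1.052, 2.958, 0.002]
force: [-1.2, 0.1, 4.6]
opening: 0.0361
gripper_force: 29.6
```

Request:
arm_command(
  increments=[
    [0,0,-0.08,0,0,0],
    [0,0,-0.18,0,0,0],
    [0,0,-0.28,0,0,0],
    [0,0,-0.38,0,0,0],
    [0,0,-0.488,0,0,0],
  ],
)

```text
t: 51.38
tool_pos: [0.509, 0.4304, 0.294]
orientation: [1.052, 2.958, 0.002]
force: [-0.4, 0.1, -0.4]
opening: 0.0362
gripper_force: 29.6
```

Request:
arm_command(
  increments=[
    [0,0,-0.1,0,0,0],
    [0,0,-0.2,0,0,0],
    [0,0,-0.3,0,0,0],
    [0,0,-0.4,0,0,0],
    [0,0,-0.488,0,0,0],
  ],
)

```text
t: 52.0
tool_pos: [0.5089, 0.4304, 0.3913]
orientation: [1.052, 2.958, 0.001]
force: [0.3, 0.8, -0.3]
opening: 0.0359
gripper_force: 29.6
```

Run:
```python
from h import *
plan([(*spot(-.05,.02,.21),176),(*spot(.03,.005,.17),176),(*spot(.03,.005,.066),176,.12)])
```

```text
start tip [0.5093 0.4304 0.2053] phi 140.8
(np.float64(0.5555579097401065), np.float64(0.013523687875253175), np.float64(0.21), 176) -> [-0.499, -0.49, -0.008, 0.0, 0.0, -0.065]
(np.float64(0.5555579097401065), np.float64(0.013523687875253175), np.float64(0.21), 176) -> [-0.39, -0.58, -0.008, 0.0, 0.0, -0.065]
(np.float64(0.5555579097401065), np.float64(0.013523687875253175), np.float64(0.21), 176) -> [-0.263, -0.648, -0.008, 0.0, 0.001, -0.065]
(np.float64(0.6342807107095917), np.float64(-0.007157719415325858), np.float64(0.17), 176) -> [-0.401, -0.075, 0.2, 0.0, 0.0, 0.0]
(np.float64(0.6342807107095917), np.float64(-0.007157719415325858), np.float64(0.066), 176) -> [0.0, 0.0, 0.52, 0.0, 0.0, 0.0]
```

Request:
arm_command(
  increments=[
    [-0.1,-0.1,0,0,0,-0.013],
    [-0.2,-0.2,0,0,0,-0.026],
    [-0.3,-0.3,0,0,0,-0.039],
    [-0.4,-0.4,0,0,0,-0.052],
    [-0.499,-0.49,-0.008,0,0,-0.065],
  ],
)

```text
t: 52.62
tool_pos: [0.5243, 0.2904, 0.3917]
orientation: [0.744, 3.051, 0.0]
force: [0.2, -0.1, -1.8]
opening: 0.0361
gripper_force: 29.6
```

Request:
arm_command(
  increments=[
    [-0.08,-0.12,0,0,0,-0.013],
    [-0.16,-0.24,0,0,0,-0.026],
    [-0.24,-0.35,0,0,0,-0.039],
    [-0.31,-0.46,0,0,0,-0.052],
    [-0.39,-0.58,-0.008,0,0,-0.065],
  ],
)

```text
t: 53.25
tool_pos: [0.54, 0.1517, 0.3935]
orientation: [0.428, 3.111, 0.0]
force: [-0.0, 0.3, -1.2]
opening: 0.0364
gripper_force: 29.6
```

Request:
arm_command(
  increments=[
    [-0.05,-0.13,0,0,0,-0.013],
    [-0.11,-0.26,0,0,0,-0.026],
    [-0.16,-0.39,0,0,0,-0.039],
    [-0.21,-0.52,0,0,0,-0.052],
    [-0.263,-0.648,-0.008,0,0.001,-0.065],
  ],
)

```text
t: 53.88
tool_pos: [0.5554, 0.0126, 0.3951]
orientation: [-0.109, -3.138, -0.001]
force: [0.0, 0.6, -1.3]
opening: 0.0362
gripper_force: 29.6
```

Request:
arm_command(
  increments=[
    [-0.08,-0.01,0.03,0,0,0],
    [-0.16,-0.02,0.07,0,0,0],
    [-0.24,-0.03,0.12,0,0,0],
    [-0.32,-0.035,0.16,0,0,0],
    [-0.401,-0.04,0.2,0,0,0],
  ],
)

```text
t: 54.5
tool_pos: [0.6353, -0.0003, 0.3546]
orientation: [-0.111, -3.138, -0.001]
force: [0.2, -0.1, -0.8]
opening: 0.0357
gripper_force: 29.6
```

Request:
arm_command(
  increments=[
    [0,0,0.11,0,0,0],
    [0,0,0.22,0,0,0],
    [0,0,0.33,0,0,0],
    [0,0,0.43,0,0,0],
    [0,0,0.51,0,0,0],
  ],
)

```text
t: 55.12
tool_pos: [0.6346, -0.0001, 0.2516]
orientation: [-0.111, -3.138, -0.001]
force: [0.2, -1.7, -1.0]
opening: 0.0361
gripper_force: 29.6
```

Request:
arm_command(
  increments=[
    [0,0,0,0,0,0],
    [0,0,0,0,0,0],
    [0,0,0,0,0,0],
    [0,0,0,0,0,0],
    [0,0,0,0,0,0],
  ],
  fingers=-0.1,
)

```text
t: 55.75
tool_pos: [0.6348, -0.0001, 0.253]
orientation: [-0.111, -3.139, -0.001]
force: [0.0, -0.8, -0.5]
opening: 0.0513
gripper_force: 0.0
```

Request:
arm_command(
  increments=[
    [0,0,-0.14,0,0,0],
    [0,0,-0.28,0,0,0],
    [0,0,-0.42,0,0,0],
    [0,0,-0.56,0,0,0],
    [0,0,-0.7,0,0,0],
  ],
)

```text
t: 56.38
tool_pos: [0.6348, -0.0002, 0.3936]
orientation: [-0.111, -3.138, -0.001]
force: [-0.7, 0.6, 0.5]
opening: 0.0512
gripper_force: 0.0
```

Request:
arm_command(
  increments=[
    [0.17,0,-0.1,0,0,0],
    [0.34,0,-0.25,0,0,0],
    [0.51,0,-0.4,0,0,0],
    [0.68,0,-0.55,0,0,0],
    [0.85,0,-0.7,0,0,0],
  ],
  fingers=0.2,
)

```text
t: 57.0
tool_pos: [0.4642, 0.0119, 0.5339]
orientation: [-0.111, -3.139, -0.001]
force: [0.3, 0.4, 1.2]
opening: 0.0369
gripper_force: 0.0
```

Run:
```python
from h import *
from plant import *
b=read_camera("scene")["image"][...,::-1];cv2.imwrite("pics/s7.png",b)
cv2.imwrite("pics/v6.png",cv2.resize(b[110:250,160:340],(771,600),interpolation=3)) 
a=read_camera("top")["image"];blobs(a)
p,r=now();print(tipof(p,r))
```

```text
blob [6.432e-01 4.000e-04] px [267.5 165.5] n 93 sz [ 7. 11.] edge deg 89.0
blob [ 0.6388 -0.0749] px [292.2 166.5] n 90 sz [ 7. 12.] edge deg 89.0
blob [ 0.6097 -0.3247] px [374.9 174.9] n 60 sz [26.2  2.4] edge deg 73.0
blob [ 0.5155 -0.2948] px [366.4 206.1] n 107 sz [21.8 15.5] edge deg 74.0
blob [0.4224 0.4597] px [115.  240.4] n 60 sz [10.6  6.4] edge deg 45.0
blob [ 0.4125 -0.3608] px [390.1 240.4] n 93 sz [10.6 10.6] edge deg 43.0
blob [0.407  0.3657] px [146.3 245.2] n 93 sz [10.6 11.3] edge deg 45.0
[0.46473948 0.01203537 0.35191105]
```

View pics/v6.png

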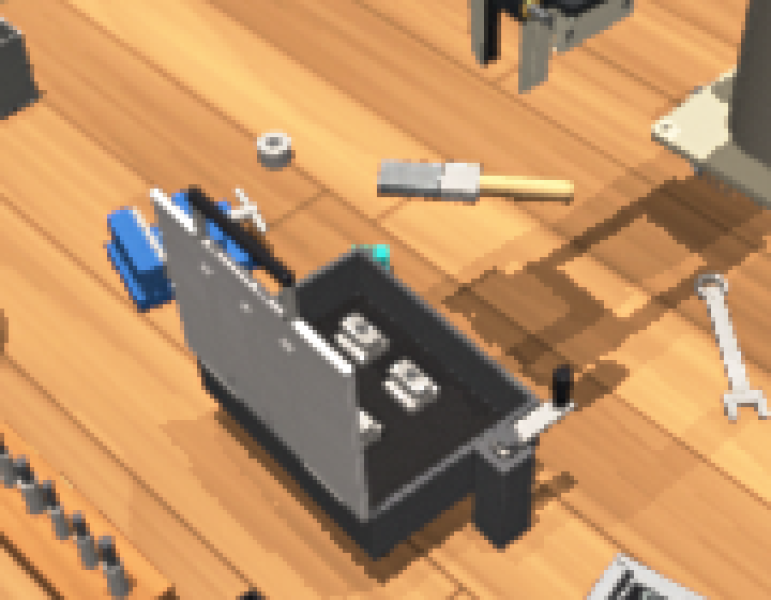

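Run:
```python
from h import *
b=lbar(1.592);print(b)
s=plan([(.55,0,.372,131),(b[0],b[1],.372,86)])
```

```text
[ 0.70264581 -0.01711974  0.32536556]
start tip [0.4647 0.012  0.3519] phi 176.0
(0.55, 0, 0.372, 131) -> [-0.436, -0.03, -0.098, 0.001, 0.002, 0.25]
(np.float64(0.702645814094091), np.float64(-0.017119739660219832), 0.372, 86) -> [-0.564, 0.521, 0.0, 0.0, 0.0, 0.25]
```

Request:
arm_command(
  increments=[
    [-0.09,0,-0.05,0,0,0.05],
    [-0.18,-0.01,-0.09,0,0,0.1],
    [-0.26,-0.02,-0.098,0,0.002,0.15],
    [-0.35,-0.02,-0.098,0,0.002,0.2],
    [-0.436,-0.03,-0.098,0.001,0.002,0.25],
  ],
)

```text
t: 57.72
tool_pos: [0.5533, -0.0005, 0.551]
orientation: [-1.308, -2.847, 0.005]
force: [0.8, -0.4, 0.0]
opening: 0.0373
gripper_force: 0.0
```

Request:
arm_command(
  increments=[
    [-0.11,0.1,0,0,0,0.05],
    [-0.22,0.21,0,0,0,0.1],
    [-0.34,0.31,0,0,0,0.15],
    [-0.45,0.42,0,0,0,0.2],
    [-0.564,0.521,0,0,0,0.25],
  ],
)

```text
t: 58.35
tool_pos: [0.7063, -0.0175, 0.5491]
orientation: [-2.299, -2.131, 0.01]
force: [-0.8, -0.4, 0.9]
opening: 0.0369
gripper_force: 0.0
```

Run:
```python
from h import *
b=lbar(1.592)
s=plan([(b[0],b[1],b[2]-.0155,86)])
```

```text
start tip [ 0.7045 -0.0173  0.3632] phi 85.6
(np.float64(0.702645814094091), np.float64(-0.017119739660219832), np.float64(0.30986556306389584), 86) -> [0.0, -0.016, 0.267, -0.003, 0.0, -0.002]
```

Request:
arm_command(
  increments=[
    [0,-0.01,0.06,-0.002,0,0],
    [0,-0.016,0.13,-0.003,0,-0.002],
    [0,-0.016,0.2,-0.003,0,-0.002],
    [0,-0.016,0.26,-0.003,0,-0.002],
    [0,-0.016,0.267,-0.003,0,-0.002],
  ],
)

```text
t: 58.98
tool_pos: [0.701, -0.0171, 0.4959]
orientation: [-2.291, -2.148, 0.001]
force: [0.6, 0.5, 0.4]
opening: 0.0374
gripper_force: 0.0
```

Run:
```python
from h import *
b=lbar(1.592)
s=plan([(b[0],b[1],b[2]-.0155,86)])
```

```text
start tip [ 0.7008 -0.0171  0.3099] phi 86.3
(np.float64(0.702645814094091), np.float64(-0.017119739660219832), np.float64(0.30986556306389584), 86) -> [0.0, 0.008, 0.0, 0.0, 0.0, 0.002]
```

Request:
arm_command(
  increments=[
    [0,0.005,0,0,0,0.002],
    [0,0.005,0,0,0,0.002],
    [0,0.005,0,0,0,0.002],
    [0,0.005,0,0,0,0.002],
    [0,0.005,0,0,0,0.002],
  ],
  fingers=1,
  force=12,
)

```text
t: 59.6
tool_pos: [0.7022, -0.0172, 0.4985]
orientation: [2.297, 2.14, 0.003]
force: [2.0, 0.6, 3.2]
opening: 0.0117
gripper_force: 12.0
```

Run:
```python
from h import *
from plant import *
print(read_state()["force"],tipof(*now())-lbar(1.592))
path([(lbar(1.592*(1-k/20))-[0,0,.0155],86) for k in range(1,21)])
```

```text
[2.03767276 0.57503271 3.21849334] [ 4.78286977e-05 -7.50674506e-05 -1.28977226e-02]
start tip [ 0.7027 -0.0172  0.3125]
[[0.0, -0.085, 0.013, 0.001, 0.0, 0.0], [0.0, -0.173, 0.02, 0.001, 0.0, 0.0], [0.001, -0.259, 0.033, 0.001, 0.0, 0.0], [0.001, -0.344, 0.054, 0.001, 0.0, 0.0], [0.001, -0.427, 0.081, 0.001, 0.0, 0.0]]
[[0.0, -0.081, 0.034, 0.0, 0.0, 0.0], [0.0, -0.159, 0.074, 0.0, 0.0, 0.0], [0.0, -0.233, 0.121, 0.0, 0.0, 0.0], [0.0, -0.303, 0.173, 0.0, 0.0, 0.0], [0.0, -0.369, 0.23, 0.0, 0.0, 0.0]]
[[0.0, -0.062, 0.063, 0.0, 0.0, 0.0], [0.0, -0.118, 0.13, 0.0, 0.0, 0.0], [0.0, -0.168, 0.202, 0.0, 0.0, 0.0], [0.0, -0.213, 0.277, 0.0, 0.0, 0.0], [0.0, -0.251, 0.356, 0.0, 0.0, 0.0]]
[[0.0, -0.032, 0.081, 0.0, 0.0, 0.0], [0.0, -0.058, 0.165, 0.0, 0.0, 0.0], [0.0, -0.077, 0.25, 0.0, 0.0, 0.0], [0.0, -0.089, 0.337, 0.0, 0.0, 0.0], [0.0, -0.094, 0.424, 0.0, 0.0, 0.0]]
```

Request:
arm_command(
  increments=[
    [0,-0.085,0,0,0,0],
    [0,-0.173,0.007,0,0,0],
    [0,-0.259,0.02,0,0,0],
    [0,-0.344,0.041,0,0,0],
    [0,-0.427,0.068,0,0,0],
  ],
)

```text
t: 60.22
tool_pos: [0.6165, -0.0109, 0.4844]
orientation: [2.297, 2.14, 0.003]
force: [1.8, 0.5, 2.3]
opening: 0.0113
gripper_force: 12.0
```

Request:
arm_command(
  increments=[
    [0,-0.081,0.034,0,0,0],
    [0,-0.159,0.074,0,0,0],
    [0,-0.233,0.121,0,0,0],
    [0,-0.303,0.173,0,0,0],
    [0,-0.369,0.23,0,0,0],
  ],
)

```text
t: 60.85
tool_pos: [0.5429, -0.0057, 0.4379]
orientation: [2.298, 2.141, 0.003]
force: [1.9, 1.5, 0.2]
opening: 0.0115
gripper_force: 12.0
```

Request:
arm_command(
  increments=[
    [0,-0.062,0.063,0,0,0],
    [0,-0.118,0.13,0,0,0],
    [0,-0.168,0.202,0,0,0],
    [0,-0.213,0.277,0,0,0],
    [0,-0.251,0.356,0,0,0],
  ],
)

```text
t: 61.48
tool_pos: [0.493, -0.0021, 0.3664]
orientation: [2.298, 2.141, 0.002]
force: [1.7, 0.5, -0.2]
opening: 0.0116
gripper_force: 12.0
```

Request:
arm_command(
  increments=[
    [0,-0.032,0.081,0,0,0],
    [0,-0.058,0.165,0,0,0],
    [0,-0.077,0.25,0,0,0],
    [0,-0.089,0.337,0,0,0],
    [0,-0.094,0.424,0,0,0],
  ],
)

```text
t: 62.1
tool_pos: [0.4744, -0.0009, 0.2804]
orientation: [2.299, 2.141, 0.001]
force: [-0.1, 2.4, 1.1]
opening: 0.0116
gripper_force: 12.0
```

Run:
```python
from h import *
from plant import *
print(read_state()["force"],tipof(*now())-lbar(0),read_state()["opening"])
b=read_camera("scene")["image"][...,::-1];cv2.imwrite("pics/s8.png",b)
```

```text
[-0.08110035  2.37479626  1.08111947] [-7.76979643e-05 -7.52748271e-05 -1.51381264e-02] 0.011625121065566619
```

Request:
arm_command(
  increments=[
    [0,0,0.01,0,0,0],
    [0,0,0.015,0,0,0],
    [0,0,0.02,0,0,0],
    [0,0,0.02,0,0,0],
    [0,0,0.02,0,0,0],
  ],
)

```text
t: 62.78
tool_pos: [0.4745, -0.001, 0.2784]
orientation: [2.299, 2.141, 0.0]
force: [-6.6, 2.0, 7.0]
opening: 0.0115
gripper_force: 12.0
```

Request:
arm_command(
  increments=[
    [0,0,0,0,0,0],
    [0,0,0,0,0,0],
    [0,0,0,0,0,0],
    [0,0,0,0,0,0],
    [0,0,0,0,0,0],
  ],
  fingers=0.35,
)

```text
t: 63.4
tool_pos: [0.4747, -0.001, 0.2777]
orientation: [2.298, 2.141, 0.001]
force: [0.2, 0.7, -0.2]
opening: 0.0302
gripper_force: 0.0
```

Request:
arm_command(
  increments=[
    [0,0,-0.08,0,0,0],
    [0,0,-0.16,0,0,0],
    [0,0,-0.22,0,0,0],
    [0,0,-0.22,0,0,0],
    [0,0,-0.22,0,0,0],
  ],
)

```text
t: 64.03
tool_pos: [0.4745, -0.001, 0.3216]
orientation: [2.298, 2.141, 0.001]
force: [-0.7, -0.0, 0.4]
opening: 0.0301
gripper_force: 0.0
```

Request:
arm_command(
  increments=[
    [0,0,0,0,0,0],
    [0,0,0,0,0,0],
    [0,0,0,0,0,0],
    [0,0,0,0,0,0],
    [0,0,0,0,0,0],
  ],
  fingers=1,
)

```text
t: 64.65
tool_pos: [0.4746, -0.001, 0.3217]
orientation: [2.298, 2.141, 0.001]
force: [-0.8, 0.5, -0.1]
opening: 0.0008
gripper_force: 0.0
```

Run:
```python
from h import *
b=lbar(0);plan([(b[0],b[1],.1145,86)])
```

```text
start tip [ 0.4748 -0.001   0.1357] phi 85.9
(np.float64(0.47456310833297266), np.float64(-0.0007705680226962157), 0.1145, 86) -> [0.001, -0.001, 0.106, 0.0, 0.0, 0.0]
```

Request:
arm_command(
  increments=[
    [0,0,0.03,0,0,0],
    [0,0,0.06,0,0,0],
    [0,0,0.09,0,0,0],
    [0,0,0.105,0,0,0],
    [0,0,0.11,0,0,0],
  ],
)

```text
t: 65.28
tool_pos: [0.4746, -0.0009, 0.3013]
orientation: [2.298, 2.141, 0.0]
force: [-12.0, 0.9, 23.1]
opening: 0.0002
gripper_force: 11.2
```

Run:
```python
from h import *
from plant import *
print(read_state()["force"],tipof(*now()))
k=knob(np.pi/2);print(k)
s=plan([(.476,0,.215,86),(*k[:2],.205,-4),(*k[:2],.128,-4)])
```

```text
[-12.0274089    0.89472257  23.08853408] [ 0.47469756 -0.00095443  0.11525565]
[0.52629529 0.13699842 0.127     ]
start tip [ 0.4747 -0.001   0.1153] phi 85.9
(0.476, 0, 0.215, 86) -> [0.005, 0.007, -0.499, 0.0, 0.0, 0.0]
(np.float64(0.5262952863613011), np.float64(0.13699841718129055), 0.205, -4) -> [0.351, 0.101, 0.025, 0.0, 0.0, 0.25]
(np.float64(0.5262952863613011), np.float64(0.13699841718129055), 0.205, -4) -> [0.319, -0.176, 0.025, 0.0, 0.0, 0.25]
(np.float64(0.5262952863613011), np.float64(0.13699841718129055), 0.128, -4) -> [0.0, 0.0, 0.385, 0.0, 0.0, 0.0]
```

Request:
arm_command(
  increments=[
    [0,0,-0.1,0,0,0],
    [0,0,-0.2,0,0,0],
    [0,0,-0.3,0,0,0],
    [0,0,-0.4,0,0,0],
    [0.005,0.007,-0.499,0,0,0],
  ],
  fingers=-0.3,
)

```text
t: 65.9
tool_pos: [0.476, -0.0001, 0.4001]
orientation: [2.299, 2.141, 0.001]
force: [0.9, -0.4, -0.7]
opening: 0.0458
gripper_force: 0.0
```

Request:
arm_command(
  increments=[
    [0.07,0.02,0,0,0,0.05],
    [0.14,0.04,0,0,0,0.1],
    [0.21,0.06,0,0,0,0.15],
    [0.28,0.08,0.01,0,0,0.2],
    [0.351,0.101,0.025,0,0,0.25],
  ],
)

```text
t: 66.53
tool_pos: [0.5014, 0.069, 0.3947]
orientation: [2.946, 1.091, 0.002]
force: [0.0, -0.0, 0.4]
opening: 0.0607
gripper_force: 0.0
```

Request:
arm_command(
  increments=[
    [0.06,-0.04,0,0,0,0.05],
    [0.13,-0.07,0,0,0,0.1],
    [0.19,-0.11,0,0,0,0.15],
    [0.26,-0.14,0.01,0,0,0.2],
    [0.319,-0.176,0.025,0,0,0.25],
  ],
)

```text
t: 67.15
tool_pos: [0.5267, 0.1375, 0.3897]
orientation: [-3.139, 0.119, -0.002]
force: [0.8, 0.0, -0.6]
opening: 0.0603
gripper_force: 0.0
```

Run:
```python
from h import *
k=knob(np.pi/2)
s=plan([(*k[:2],.129,-4)])
```

```text
start tip [0.5269 0.1375 0.2037] phi -4.4
(np.float64(0.5262952863613011), np.float64(0.13699841718129055), 0.129, -4) -> [-0.002, 0.003, 0.374, 0.0, 0.0, -0.002]
```

Request:
arm_command(
  increments=[
    [0,0,0.09,0,0,0],
    [0,0,0.18,0,0,0],
    [0,0,0.27,0,0,0],
    [-0.002,0.003,0.36,0,0,-0.002],
    [-0.002,0.003,0.368,0,0,-0.002],
  ],
)

```text
t: 67.78
tool_pos: [0.5251, 0.1359, 0.3136]
orientation: [3.139, -0.101, -0.004]
force: [-0.4, 0.4, 0.1]
opening: 0.0603
gripper_force: 0.0
```

Request:
arm_command(
  increments=[
    [0,0,0,0,0,0],
    [0,0,0,0,0,0],
    [0,0,0,0,0,0],
    [0,0,0,0,0,0],
    [0,0,0,0,0,0],
  ],
  fingers=1,
  force=10,
)

```text
t: 68.4
tool_pos: [0.5259, 0.1364, 0.3162]
orientation: [-3.14, 0.101, -0.002]
force: [0.1, -0.1, 0.7]
opening: 0.0157
gripper_force: 10.0
```

Run:
```python
from h import *
from plant import *
p,r=now();t=tipof(p,r);print(t,read_state()["opening"],read_state()["force"])
path([(knob(1.57-1.585*k/10,t[2]),-4+90*k/10) for k in range(1,11)])
```

```text
[0.52617586 0.1364914  0.13019455] 0.015737734469862596 [ 0.08199891 -0.05327408  0.71679962]
start tip [0.5262 0.1365 0.1302]
[[0.005, 0.043, 0.0, 0.0, 0.0, -0.048], [0.015, 0.088, 0.0, 0.0, 0.0, -0.098], [0.033, 0.13, 0.0, 0.0, 0.0, -0.148], [0.057, 0.169, 0.0, 0.0, 0.0, -0.198], [0.087, 0.204, 0.0, 0.0, 0.0, -0.248]]
[[0.003, 0.046, 0.0, 0.0, 0.0, -0.05], [0.015, 0.09, 0.0, 0.0, 0.0, -0.1], [0.033, 0.133, 0.0, 0.0, 0.0, -0.15], [0.057, 0.171, 0.0, 0.0, 0.0, -0.2], [0.087, 0.206, 0.0, 0.0, 0.0, -0.25]]
```

Request:
arm_command(
  increments=[
    [0.005,0.043,0,0,0,-0.048],
    [0.015,0.088,0,0,0,-0.098],
    [0.033,0.13,0,0,0,-0.148],
    [0.057,0.169,0,0,0,-0.198],
    [0.087,0.204,0,0,0,-0.248],
  ],
)

```text
t: 69.03
tool_pos: [0.5407, 0.0945, 0.3162]
orientation: [-2.94, -1.106, -0.002]
force: [0.1, 2.7, -0.6]
opening: 0.0156
gripper_force: 10.0
```

Request:
arm_command(
  increments=[
    [0.003,0.046,0,0,0,-0.05],
    [0.015,0.09,0,0,0,-0.1],
    [0.033,0.133,0,0,0,-0.15],
    [0.057,0.171,0,0,0,-0.2],
    [0.087,0.206,0,0,0,-0.25],
  ],
)

```text
t: 69.65
tool_pos: [0.5808, 0.0751, 0.3161]
orientation: [-2.293, -2.147, -0.001]
force: [-22.0, 8.1, 4.6]
opening: 0.0164
gripper_force: 10.5
```

Request:
arm_command(
  increments=[
    [0,0.005,0,0,0,0],
    [0,0.01,0,0,0,0],
    [0,0.01,0,0,0,0],
    [0,0.01,0,0,0,0],
    [0,0.01,0,0,0,0],
  ],
)

```text
t: 70.28
tool_pos: [0.5813, 0.0752, 0.3159]
orientation: [-2.295, -2.139, 0.005]
force: [-13.8, 1.9, 9.1]
opening: 0.0158
gripper_force: 10.0
```

Run:
```python
from h import *
from plant import *
p,r=now();t=tipof(p,r);d=t-PIV;print(t,read_state()["opening"],read_state()["force"],"ang",np.arctan2(-d@X,-d@Y))
```

```text
[0.58040242 0.07533825 0.12991317] 0.01584419669408624 [-13.79029925   1.88509004   9.13731654] ang -0.006544810775372013
```

Latch is hard against its stop. Release, lift, and go to the rocker's raised line-marked end.

Request:
arm_command(
  increments=[
    [0,0,0,0,0,0],
    [0,0,0,0,0,0],
    [0,0,0,0,0,0],
    [0,0,0,0,0,0],
    [0,0,0,0,0,0],
  ],
  fingers=-0.3,
)

```text
t: 70.9
tool_pos: [0.5829, 0.0745, 0.3161]
orientation: [2.298, 2.141, 0.001]
force: [-0.4, -0.4, -0.0]
opening: 0.059
gripper_force: 0.0
```

Request:
arm_command(
  increments=[
    [0,0,-0.08,0,0,0],
    [0,0,-0.16,0,0,0],
    [0,0,-0.24,0,0,0],
    [0,0,-0.32,0,0,0],
    [0,0,-0.38,0,0,0],
  ],
)

```text
t: 71.53
tool_pos: [0.5828, 0.0746, 0.3938]
orientation: [2.298, 2.14, 0.003]
force: [0.5, 1.2, -0.6]
opening: 0.061
gripper_force: 0.0
```

Run:
```python
from h import *
from plant import *
x,y=.599+.026*.976,.285+.026*.216
plan([(x,y,.19,102.5),(x,y,.075,102.5),(x,y,.052,102.5)])
b=read_camera("scene")["image"][...,::-1];c=read_camera("top")["image"]
blobs(c)
cv2.imwrite("pics/v7.png",np.hstack([cv2.resize(b[140:260,190:300],(440,480),interpolation=3),cv2.resize(c[130:220,190:255,::-1],(347,480),interpolation=3)]))
```

```text
start tip [0.5833 0.0746 0.2078] phi 85.9
(0.6243759999999999, 0.290616, 0.19, 102.5) -> [0.546, 0.065, 0.045, 0.0, 0.0, -0.046]
(0.6243759999999999, 0.290616, 0.19, 102.5) -> [0.531, 0.143, 0.044, 0.001, 0.0, -0.046]
(0.6243759999999999, 0.290616, 0.075, 102.5) -> [0.0, 0.001, 0.575, 0.0, 0.0, 0.0]
(0.6243759999999999, 0.290616, 0.052, 102.5) -> [0.0, 0.0, 0.115, 0.0, 0.0, 0.0]
blob [ 0.6094 -0.3264] px [375.5 175. ] n 56 sz [26.2  2. ] edge deg 73.0
blob [ 0.5156 -0.2948] px [366.4 206.1] n 106 sz [21.8 15.5] edge deg 74.0
blob [0.4223 0.4596] px [115.1 240.4] n 58 sz [10.6  6.4] edge deg 45.0
blob [ 0.4125 -0.361 ] px [390.2 240.4] n 92 sz [10.6 10.6] edge deg 43.0
blob [0.4069 0.3657] px [146.3 245.2] n 92 sz [10.6 11.3] edge deg 45.0
```

View pics/v7.png

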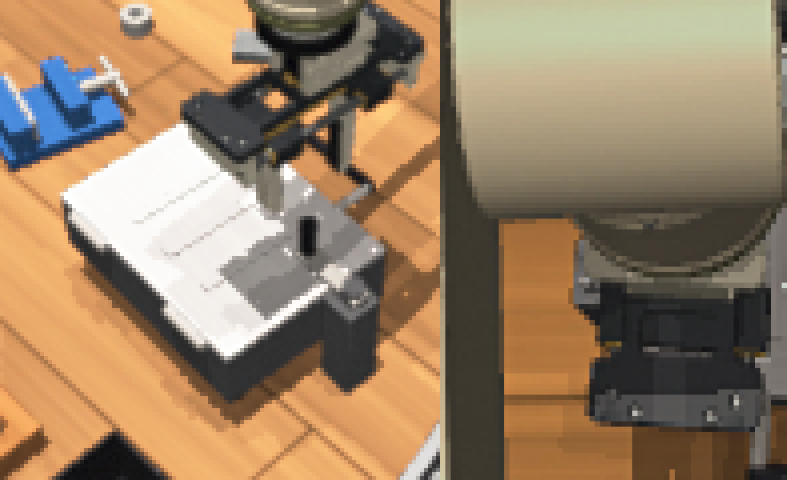

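Request:
arm_command(
  increments=[
    [0.11,0.01,0,0,0,-0.009],
    [0.22,0.03,0,0,0,-0.018],
    [0.33,0.04,0.01,0,0,-0.027],
    [0.44,0.05,0.03,0,0,-0.036],
    [0.546,0.065,0.045,0,0,-0.046],
  ],
  fingers=1,
)

```text
t: 72.25
tool_pos: [0.6035, 0.1845, 0.3823]
orientation: [2.135, 2.304, 0.0]
force: [-0.0, -0.1, -0.5]
opening: 0.015
gripper_force: 0.0
```

Request:
arm_command(
  increments=[
    [0.11,0.03,0.01,0,0,-0.009],
    [0.21,0.06,0.02,0,0,-0.018],
    [0.32,0.09,0.03,0,0,-0.027],
    [0.43,0.11,0.04,0,0,-0.036],
    [0.531,0.143,0.044,0.001,0,-0.046],
  ],
)

```text
t: 72.88
tool_pos: [0.6242, 0.2922, 0.3741]
orientation: [-1.963, -2.451, 0.003]
force: [0.2, 0.0, -0.4]
opening: 0.0004
gripper_force: 0.0
```

Request:
arm_command(
  increments=[
    [0,0,0.12,0,0,0],
    [0,0,0.24,0,0,0],
    [0,0,0.36,0,0,0],
    [0,0,0.48,0,0,0],
    [0,0,0.56,0,0,0],
  ],
)

```text
t: 73.5
tool_pos: [0.6236, 0.2911, 0.2607]
orientation: [-1.964, -2.449, 0.005]
force: [-0.3, -0.1, -0.5]
opening: 0.0004
gripper_force: 0.0
```

Run:
```python
from h import *
x,y=.599+.026*.976,.285+.026*.216
plan([(x,y,.0515,102.5)])
```

```text
start tip [0.623  0.2909 0.0747] phi 102.5
(0.6243759999999999, 0.290616, 0.0515, 102.5) -> [-0.003, 0.003, 0.116, -0.001, 0.0, 0.0]
```

Request:
arm_command(
  increments=[
    [0,0,0.03,0,0,0],
    [0,0,0.06,0,0,0],
    [0,0,0.09,0,0,0],
    [0,0,0.12,0,0,0],
    [0,0,0.122,0,0,0],
  ],
)

```text
t: 74.12
tool_pos: [0.6239, 0.2906, 0.238]
orientation: [-1.966, -2.449, 0.002]
force: [1.5, -0.5, 1.0]
opening: 0.0007
gripper_force: 0.7
```

Request:
arm_command(
  increments=[
    [0,0,-0.14,0,0,0],
    [0,0,-0.28,0,0,0],
    [0,0,-0.42,0,0,0],
    [0,0,-0.56,0,0,0],
    [0,0,-0.7,0,0,0],
  ],
)

```text
t: 74.75
tool_pos: [0.6238, 0.2905, 0.3784]
orientation: [-1.965, -2.448, 0.004]
force: [0.7, 1.2, -0.3]
opening: 0.0004
gripper_force: 0.0
```

Request:
arm_command(
  increments=[
    [0,-0.16,-0.1,0,0,0],
    [0,-0.32,-0.2,0,0,0],
    [0,-0.5,-0.3,0,0,0],
    [0,-0.7,-0.4,0,0,0],
    [0,-0.9,-0.5,0,0,0],
  ],
)

```text
t: 75.38
tool_pos: [0.4471, 0.2513, 0.4786]
orientation: [-1.965, -2.449, 0.004]
force: [-0.6, -0.1, 0.2]
opening: 0.0005
gripper_force: 0.0
```

Run:
```python
from h import *
from plant import *
b=read_camera("scene")["image"][...,::-1];c=read_camera("top")["image"]
cv2.imwrite("pics/v8.png",np.hstack([cv2.resize(b[150:290,200:340],(480,480),interpolation=3),cv2.resize(c[150:210,150:195,::-1],(320,427),interpolation=3)] if 0 else [cv2.resize(b[150:290,200:340],(480,480),interpolation=3),cv2.resize(c[150:210,150:190,::-1],(320,480),interpolation=3)]))
```

```text
(no output)
```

View pics/v8.png

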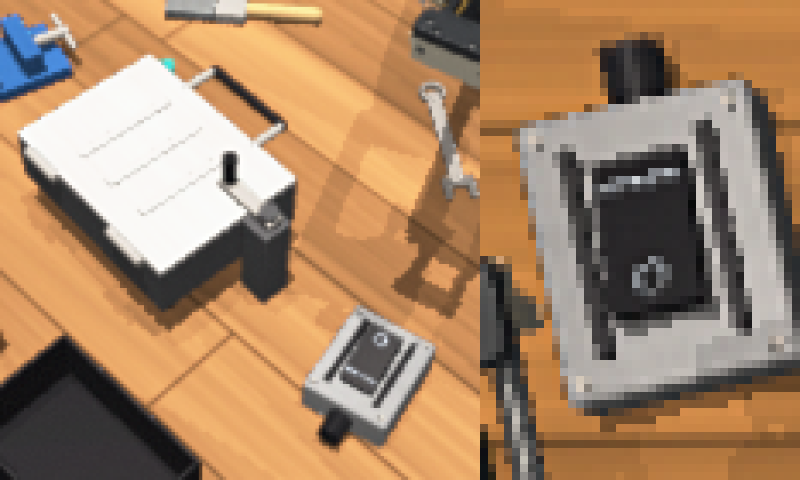

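Run:
```python
from plant import *
import cv2,numpy as np
c=read_camera("scene")["image"][...,::-1].astype(int);i=cv2.imread("pics/scene0_raw.png").astype(int);s=cv2.imread("pics/s3.png").astype(int)
r=np.s_[240:265,297:318]
d=abs(c-i)[r].mean(),abs(s-i)[r].mean();print("on-vs-now",d[0],"on-vs-off",d[1])
if d[0]<d[1]/2: print(close_job())
```

```text
on-vs-now 4.458412698412698 on-vs-off 30.096507936507937
the job is handed in; nothing more can be done
None
```

All four T-slot nuts are in the tub, the lid is shut, the latch is across it, and the tub is switched back on. The steps were done in the order asked, the spacers were left where they lay, and the job was handed in at about 75 s of the 210 s limit; no verdict came back.

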